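# Load the bench shaker and clamp its hold-down bar

### The job

Load the bench shaker: undo the wing nut, swing the hold-down bar well out of the way, and lay every white square sample bottle from the bench flat in a bay of its own on the carrier, lengthwise in the bay (cap at either end). Then swing the bar back over the bottles until its slotted end is fully home on the stud, and tighten the wing nut fully. Leave the tissue box, the tip box and the glass bottle where they stand.

Things in the scene. Friction and masses are not known exactly. Their poses are not given: they have to be found in the camera images.
- shaker: white bench shaker, not running, fixed; 375 mm long along its x (points roughly away from the robot), 222 mm wide. Origin on the bench below the middle bay. Its aluminium carrier deck, 100 mm above the bench, has three bays in a row at x = -72, 0, +72 mm. At x = -150, y = 0 stands the stud with the wing nut; at x = +135, y = 0 the pivot post of the hold-down bar (148 mm high)
- bay1 (a point): centre of the floor of the bay nearest the wing nut, 100 mm above the bench, axes as the shaker's. A bay is a flat floor 54 mm (x) by 106 mm (y) bordered by black rubber dividers 10 mm high, 18 mm wide between bays
- bay2 (a point): centre of the floor of the middle bay, 100 mm above the bench, axes as the shaker's. A bay is a flat floor 54 mm (x) by 106 mm (y) bordered by black rubber dividers 10 mm high, 18 mm wide between bays
- bay3 (a point): centre of the floor of the bay nearest the pivot, 100 mm above the bench, axes as the shaker's. A bay is a flat floor 54 mm (x) by 106 mm (y) bordered by black rubber dividers 10 mm high, 18 mm wide between bays
- guard (a point): corner, 187 mm above the bench, of the guard hoop of 8 mm steel rod that fences the wing nut 48 mm from its axis on the shaker's -x and -y sides (open on +y); a fixed obstacle. On the nut's +x side stands the bar's handle
- bar (a joint): swing of the hold-down bar on its upright pivot, rad: 0 = closed, over the bays, its slotted end home round the stud; grows as the free end swings to the shaker's +y side (clockwise from above), stop at 1.6. Stiff (0.6 N m), stays where left. While the nut is down two 3 mm lips on the bar's end catch the nut's flange and it cannot swing; it is free once the nut is undone past 3.3 rad
- pivot (a point): on the axis of the bar's upright pivot, 148 mm above the bench; fixed to the shaker. The bar is a steel flat, 24 mm wide, 6 mm thick, underside 148 mm above the bench, 4 mm above bottles lying in the bays (a soft foam strip fills the gap)
- bar_handle (a point): middle of the bar's handle grip, an upright black round knob 22 mm across, 42 mm high (172 to 214 mm above the bench), on the bar 230 mm from the pivot axis; with the bar closed it is 55 mm from the nut's axis. Axes: the bar's (as the shaker's when closed)
- wing_nut (a joint): turn of the wing nut, rad: 0 = fully tight; grows as it is loosened (counter-clockwise from above), stop at 5.2. It rises 6 mm a turn (0.95 mm per rad), takes about 0.1 N m, and stays where it is left
- nut_wings (a point): on the wing nut's axis, half-way up its wings (184 mm above the bench when tight). x axis along the wings. The wings form one flat upright plate 9 mm thick, 62 mm across, from 18 mm below this point to 11 mm above (ears to 16 mm above); the round hub under them, 24 mm across, ends 18 mm below this point; flange 32 mm across
- bottle1_mid (a point): white plastic bottle of square section lying on its side: 96 mm long over all, body 44 x 44 mm, 72 mm long, then a round screw cap 34 mm across; 80 to 170 g, all alike. The point is the centre of its length, half-way up (22 mm above what it lies on). y axis: along the bottle to the cap (body y = -48 to +24 mm, cap +28 to +48). May be absent (None)
- bottle2_mid (a point): white plastic bottle of square section lying on its side: 96 mm long over all, body 44 x 44 mm, 72 mm long, then a round screw cap 34 mm across; 80 to 170 g, all alike. The point is the centre of its length, half-way up (22 mm above what it lies on). y axis: along the bottle to the cap (body y = -48 to +24 mm, cap +28 to +48). May be absent (None)
- bottle3_mid (a point): white plastic bottle of square section lying on its side: 96 mm long over all, body 44 x 44 mm, 72 mm long, then a round screw cap 34 mm across; 80 to 170 g, all alike. The point is the centre of its length, half-way up (22 mm above what it lies on). y axis: along the bottle to the cap (body y = -48 to +24 mm, cap +28 to +48). May be absent (None)
- bottle1: the same bottle as a body; origin on the side it first lay on, 22 mm from the centre point
- bottle2: the same bottle as a body; origin on the side it first lay on, 22 mm from the centre point
- bottle3: the same bottle as a body; origin on the side it first lay on, 22 mm from the centre point
- tissue_box: bystander: a green and white tissue box, 115 x 90 x 85 mm, loose; origin under its centre
- tip_box: bystander: a blue box of pipette tips with a clear lid, 122 x 82 x 75 mm, loose; origin under its centre
- reagent_bottle: bystander: a round glass reagent bottle with a blue cap, 70 mm across, 125 mm high, loose; origin under its centre
Mind the look-alikes: they are no part of the job. Leave any blue or purple look-alike of the bottle1 alone. What is shaped like the bottle3 but red is not meant.

How it is judged:
By the outcome, as a careful person would: the job done as asked, in the order asked, and still so for the second after the job is handed in, with the robot touching nothing.
Of bottle1, bottle2, bottle3 only 2 to 3 are there at a start; the rules pass over those that are not, and their reading is None.
At some moment in a run one of bottle1, bottle2, bottle3 may be knocked a few centimetres aside while the robot is not near it.
Once in a run the grip may slacken for a moment while it holds something.
It also fails if it takes over 208 s, if anything falls off the work surface, if the arm or the gripper's body presses on something with over 40 N, if the wrist force passes 120 N, or if a joint passes its speed limit or range.

### The arm

A 6-joint arm with a two-finger parallel gripper is mounted at the origin on the work surface. World frame = base frame: x ahead of the robot, y to its left, z up, the work surface at z = 0. Lengths are in mm, angles in rad, forces in N, time in s.
With the tool pointing down it reaches from about 275 to 850 mm from the base axis. Payload 19 kg.
Tool frame: the origin (TCP) lies at the very end of the fingers, on their centre line; the grasp point (between the pads) lies 19 mm behind it (manip.pinch_z is the distance from the TCP to the grasp point, in mm); z points along the fingers, y is the line along which they close (so a half turn about z gives the same grasp; the last joint's range is limited). The gripper opens to 85 mm and grips with 20 to 120 N. Pads are 22 mm wide; open, the fingers measure 114 mm over their backs; the gripper's body (76 mm by 85 mm) begins 54 mm behind the grasp point. The pads swing forward as they close: fully open they stand 13 mm farther back than shut.
Start: joints at [-1.303, 0.15, 1.437, -0, 1.554, -0.134], TCP at [224.84, -529.185, 231.267] pointing down, gripper open.
Joint ranges: [-2.8, 2.8], [-0.68, 2.1], [0.12, 2.68], [-1.39, 4.53], [0.16, 2.79], [-2.81, 2.81]. Speed limits (rad/s): [1.89, 1.89, 2.22, 3.01, 3.01, 3.01].

### API

Orientations are given as a rotation vector (axis times angle).
In Python, from cell import manip, read_camera, calibration gives the robot as it stands.
- The arm moves only by the tool step_arm, never from a script. Its argument "increments" is a list of rows, each an object of numbers: "dx", "dy", "dz": the shift along the world's x, y, z in mm; "ax", "ay", "az": the turn, a rotation vector about the world's x, y, z in degrees; "jaw": the opening, from 0 (shut) to 1 (fully open). In form: [{"dx": .., "dy": .., "dz": .., "ax": .., "ay": .., "az": .., "jaw": ..}, ...]. A call has exactly 5 rows; each row is the pose to reach, as a shift and turn from the pose commanded when the call began; what a row does not reach only later rows make up. A row lasts 1/10 s, in which the tool goes at most 50 mm and 8.59 degrees, less where a joint would pass 70% of its speed; a pose out of reach is approached as far as the arm can. A call with a gripper value outside its range is refused whole. The fingers move at their own pace and stop on an object; "squeeze" is the grip in N (left out, the last holds). Time passes only in rows, so rows that repeat a pose let the fingers close, or fill a call up. It gives the time, the measured TCP pose, the force, the opening and the grip force at its end, in the units of the state.
- manip.sense(): the state, without advancing time (a new reading comes with each control period).
- read_camera(name): name is "scene" or "top"; returns the picture (480x640x3 uint8, red, green, blue); there is no depth.
- calibration(name): a dict with "vertical_fov" (degrees; the focal length in pixels is half the picture's height over the tangent of half this angle, whatever the lens; pixels are square), "cx", "cy" (the principal point, pixels), "camera_from_world" (4x4, takes a point from world to camera coordinates). Camera axes: x right, y down, z forward; pixel columns grow to the right and rows downward; lengths in mm; the calibration is good to about 2 mm. A picture is of the moment at which its call begins. calibration takes no time and is no camera call.
- manip.job_done(): hands the job in; it is judged then, once.
The state is a dict: "clock": time; "joint_pos": joint angles; "joint_velocities": joint speeds; "tau": joint torques, N m; "eef_pos": TCP position; "ee_rot": TCP orientation; "ft_force": force on the tool from outside, world axes, zero at the start; "moment": the same for the moment, N m; "width": finger opening in mm; "gripper_force": force on a finger pad.
Only numpy, scipy, OpenCV 4.12 (cv2) and the standard library are available. Lean on these libraries where they do the work, as an engineer would, in place of code of your own. Each camera call takes 0.05 s, during which the arm holds its last target. There are 200 camera calls.

## Working session

There is one attempt and no reset: what is moved stays moved. The work goes in short steps, Python scripts to look and compute and a tool call to move; the robot and the scene stay as the last step left them, time stands still between calls to the robot, and variables do not carry over. Pictures are saved under pics/ and viewed, at most 14 in all, crops included, and the job is handed in when it is done.

Besides the shell and the picture viewer there is one more tool, called after "Emit:" by a JSON object that holds its "fn" and its "kwargs", one argument or row to a line. step_arm: Moves the arm, as the interface text tells. Its arguments: {"type":"object","properties":{"increments":{"type":"array","items":{"type":"object","properties":{"dx":{"type":"number"},"dy":{"type":"number"},"dz":{"type":"number"},"ax":{"type":"number"},"ay":{"type":"number"},"az":{"type":"number"},"jaw":{"type":"number"}}}},"squeeze":{"type":"number"}},"required":["increments"]}

```bash
ls; mkdir -p pics
cat > h.py <<'E'
import numpy as np, cv2
from cell import manip, read_camera, calibration
def cal(n):
    c=calibration(n); f=240/np.tan(np.radians(c["vertical_fov"])/2); T=np.array(c["camera_from_world"]); return f,c["cx"],c["cy"],T
def ray(n,u,v,z):
    f,cx,cy,T=cal(n); R=T[:3,:3]; o=-R.T@T[:3,3]; d=R.T@np.array([(u-cx)/f,(v-cy)/f,1]); return o+d*(z-o[2])/d[2]
def proj(n,p):
    f,cx,cy,T=cal(n); q=T[:3,:3]@np.array(p,float)+T[:3,3]; return np.array([cx+f*q[0]/q[2],cy+f*q[1]/q[2]])
def snap(n,name):
    im=read_camera(n); cv2.imwrite(f"pics/{name}.png",im[:,:,::-1]); return im
E
python3 - <<'E'
from h import *
for n in("scene","top"):
    snap(n,n+"0"); f,cx,cy,T=cal(n); print(n,f,cx,cy,(-T[:3,:3].T@T[:3,3]).round(),T[:3,:3].round(3).tolist(),{k:v for k,v in calibration(n).items() if k not in("camera_from_world",)})
print(manip.sense()); print([a for a in dir(manip) if a[0]!='_'])
E
```

```text
pics
scene 548.4832912989879 312.72402588155336 236.41652148504778 [1020. -787. 1068.] [[0.838, 0.546, 0.02], [0.405, -0.597, -0.693], [-0.367, 0.588, -0.721]] {'vertical_fov': 47.265517159839476, 'cx': 312.72402588155336, 'cy': 236.41652148504778}
top 572.3714888273765 318.02599614071886 243.04112868643804 [ 362.  -62. 1897.] [[-0.002, -1.0, -0.012], [-0.993, 0.004, -0.12], [0.12, 0.011, -0.993]] {'vertical_fov': 45.49739750639484, 'cx': 318.02599614071886, 'cy': 243.04112868643804}
{'clock': 0.1, 'joint_pos': array([-1.30298130e+00,  1.50940254e-01,  1.43791613e+00,  5.19226707e-06,
        1.55379758e+00, -1.34022827e-01]), 'joint_velocities': array([-0.00147527, -0.00045276, -0.0017003 , -0.00015115, -0.00061384,
       -0.00082509]), 'tau': array([ 6.29469097e-03, -7.14381909e+01, -5.71790349e+01, -1.31932943e-04,
        7.14803682e-03,  2.62205037e-05]), 'eef_pos': array([ 224.80520417, -529.01103127,  230.75871453]), 'ee_rot': array([-3.07735718e+00, -6.26755656e-01,  1.03267208e-04]), 'ft_force': array([-0.58840856, -0.66182146,  0.16362087]), 'moment': array([-0.00233733,  0.00235393, -0.0247983 ]), 'gripper_force': 0.0, 'width': 85.12471905956404}
['PlanningError', 'job_done', 'pinch_z', 'sense']
```

View pics/scene0.png

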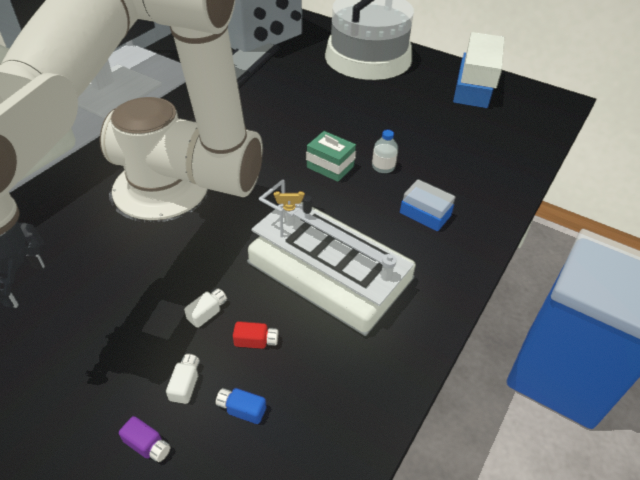

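View pics/top0.png

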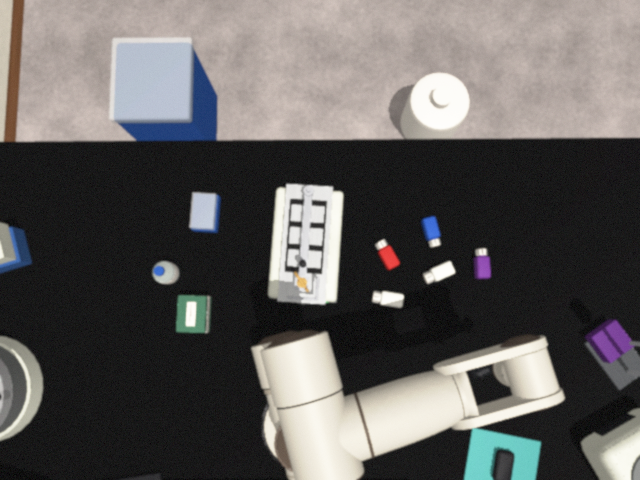

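The scene picture shows the shaker around (330,265), nut (gold) at (289,197), and two white bottles at (205,308) and (183,380). In the top view the bottles are at (389,299) and (440,272), the nut at (302,284) and the pivot at (308,190). The red, blue and purple bottles are look-alikes.

Run:
```python
from h import *
s=cv2.imread("pics/scene0.png"); t=cv2.imread("pics/top0.png")
a=cv2.resize(s[165:340,240:420],(400,389),interpolation=cv2.INTER_CUBIC); b=cv2.resize(t[175:310,260:350],(400,600),interpolation=cv2.INTER_CUBIC)
a=np.vstack([a,np.zeros((211,400,3),np.uint8)]); cv2.imwrite("pics/c0.png",np.hstack([a,b]))
def blobs(im,n,lo,hi,amin,roi):
    hsv=cv2.cvtColor(im,cv2.COLOR_BGR2HSV); m=cv2.inRange(hsv,lo,hi); r=np.zeros_like(m); x0,y0,x1,y1=roi; r[y0:y1,x0:x1]=m[y0:y1,x0:x1]
    for c in cv2.findContours(r,0,2)[0]:
        if cv2.contourArea(c)>amin: print(n,cv2.minAreaRect(c), cv2.boundingRect(c))
blobs(t,"white t",(0,0,120),(180,70,255),60,(355,220,465,320))
blobs(s,"white s",(0,0,120),(180,70,255),100,(150,280,232,410))
blobs(t,"gold t",(10,90,90),(30,255,255),5,(270,250,340,310))
blobs(s,"gold s",(10,90,90),(30,255,255),20,(260,170,320,240))
for p in[(389,299),(440,272)]: print(ray("top",*p,22))
print("nut",ray("top",302,284,190),"piv",ray("top",308,190,165))
```

```text
white t ((387.39190673828125, 298.1486511230469), (31.071409225463867, 14.302711486816406), 9.462322235107422) (372, 291, 32, 17)
white t ((438.7525939941406, 272.4433288574219), (14.824053764343262, 31.475730895996094), 66.03751373291016) (423, 261, 33, 23)
white t ((380.800048828125, 243.60003662109375), (7.155416965484619, 10.733125686645508), 63.43495178222656) (376, 239, 11, 11)
white t ((434.47064208984375, 242.38238525390625), (7.761139392852783, 10.914102554321289), 75.96376037597656) (429, 238, 12, 9)
white s ((222.55001831054688, 397.35003662109375), (12.649109840393066, 17.39252471923828), 18.434947967529297) (216, 388, 16, 20)
white s ((183.09132385253906, 377.8819885253906), (25.10662841796875, 50.968345642089844), 19.29004669189453) (166, 354, 33, 50)
white s ((205.89022827148438, 305.98785400390625), (23.89458656311035, 44.509525299072266), 51.34019470214844) (184, 289, 43, 38)
gold t ((300.95001220703125, 280.85003662109375), (23.084625244140625, 8.221921920776367), 71.56504821777344) (294, 271, 14, 21)
gold s ((288.5, 200.5), (19.0, 31.0), 90.0) (273, 191, 32, 20)
[ 404.98435583 -271.41180989   22.        ]
[ 492.48290449 -439.56876995   22.        ]
nut [446.34118126   5.46085845 190.        ] piv [736.98564885 -11.77868631 165.        ]
```

View pics/c0.png

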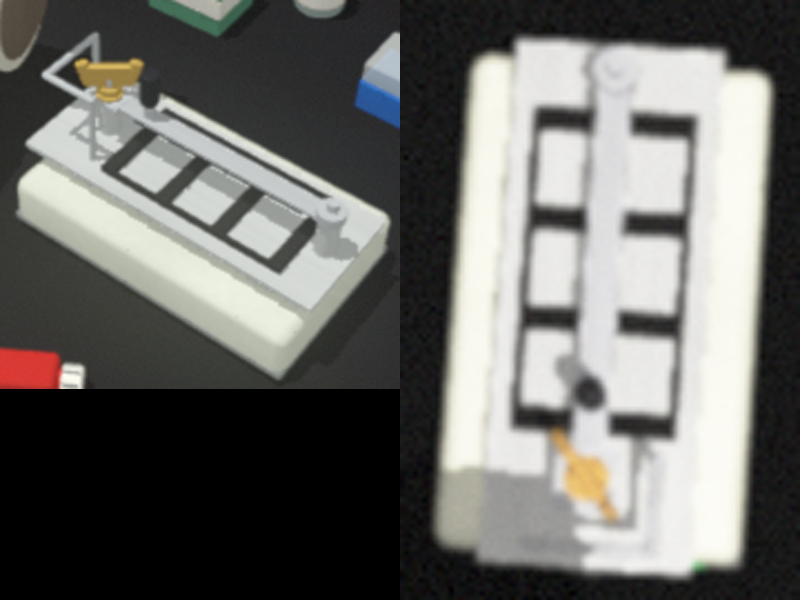

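The crop shows the nut hub at top-view (302,283), with wings running from image (295,272) to (308,291). The handle is at (302.5,263) and the pivot cap at (308,191). The black bay frame is clearly visible.

Run:
```python
from h import *
from scipy.optimize import least_squares
tri=lambda a,b:least_squares(lambda p:np.r_[proj("top",p)-a,proj("scene",p)-b],[500,0,150]).x
T=lambda u,v:(260+(u-400)/4.444,175+v/4.444); S=lambda u,v:(240+u/2.222,165+v/2.222)
print("piv",tri(T(615,70),S(332,207))); print("nut",tri(T(587,478),S(109,85))); print("hand",tri(T(589,392),S(150,73)))
print("wings",ray("top",*T(555,433),195),ray("top",*T(613,517),195))
c=[ray("top",*T(*p),110)for p in[(537,108),(697,117),(675,437),(513,428)]]; c=np.array(c);print(c.round(1),c.mean(0))
d=c[0]+c[1]-c[2]-c[3]; print("yaw",np.degrees(np.arctan2(d[1],d[0])))
for p in[(302.1,282.6),(302.5,263)]:print(ray("top",*p,190 if p[1]>270 else 205))
def rect(n,x):
  pass
```

```text
piv [736.59128797 -11.70541074 165.22615122]
nut [453.49130231   7.49986783 167.87301885]
hand [508.15792396   4.39863675 215.61061055]
wings [480.55817057  26.5166362  195.        ] [424.31278491 -12.35139785 195.        ]
[[719.   44.4 110. ]
 [712.  -69.9 110. ]
 [483.4 -53.5 110. ]
 [490.1  60.5 110. ]] [601.12102652  -4.63558642 110.        ]
yaw -4.0728347043176045
[450.50724782   5.16678304 190.        ]
[507.80900386   3.44649841 205.        ]
```

Emit:
{"fn": "step_arm", "kwargs": {
  "increments": [
    {"dx": 20, "dy": 40, "dz": 15, "az": 3, "jaw": 0.47},
    {"dx": 38, "dy": 82, "dz": 30, "az": 6, "jaw": 0.47},
    {"dx": 56, "dy": 124, "dz": 45, "az": 9, "jaw": 0.47},
    {"dx": 74, "dy": 166, "dz": 60, "az": 11.7, "jaw": 0.47},
    {"dx": 92, "dy": 208, "dz": 70, "az": 11.7, "jaw": 0.47}
  ],
  "squeeze": 50
}}

```text
invalid input
```

Emit:
{"fn": "step_arm", "kwargs": {
  "increments": [
    {"dx": 18, "dy": 42},
    {"dx": 36, "dy": 84},
    {"dx": 54, "dy": 126},
    {"dx": 72, "dy": 168},
    {"dx": 90, "dy": 210}
  ]
}}

```text
invalid input
```

Emit:
{"fn": "step_arm", "kwargs": {
  "increments": [
    {"dx": 18, "dy": 42},
    {"dx": 36, "dy": 84},
    {"dx": 44.7, "dy": 117},
    {"dx": 44.7, "dy": 117},
    {"dx": 44.7, "dy": 117}
  ]
}}

```text
invalid input
```

Run:
```python
from h import *
s=manip.sense();print(s['eef_pos'],s['ee_rot'],s['joint_pos'],s['width'],s['clock'])
im=snap("scene","s1")[:,:,::-1]; t=snap("top","t1")[:,:,::-1]
a=cv2.resize(im[100:290,200:400],(400,380),interpolation=cv2.INTER_CUBIC);b=cv2.resize(t[170:360,220:420],(400,380),interpolation=cv2.INTER_CUBIC); cv2.imwrite("pics/c1.png",np.hstack([a,b]))
```

```text
[ 224.80520417 -529.01103127  230.75871453] [-3.07735718e+00 -6.26755656e-01  1.03267208e-04] [-1.30298130e+00  1.50940254e-01  1.43791613e+00  5.19226707e-06
  1.55379758e+00 -1.34022827e-01] 85.12471905956404 0.1
```

View pics/c1.png

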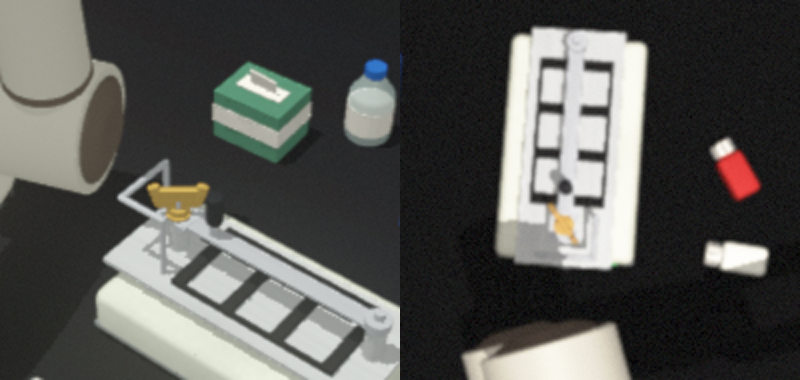

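The moves were refused, so the scene is unchanged. I'll retry with every key filled in.

Emit:
{"fn": "step_arm", "kwargs": {
  "increments": [
    {"dx": 20, "dy": 40, "dz": 15, "ax": 0, "ay": 0, "az": 3, "jaw": 0.47},
    {"dx": 38, "dy": 82, "dz": 30, "ax": 0, "ay": 0, "az": 6, "jaw": 0.47},
    {"dx": 56, "dy": 124, "dz": 45, "ax": 0, "ay": 0, "az": 9, "jaw": 0.47},
    {"dx": 74, "dy": 166, "dz": 60, "ax": 0, "ay": 0, "az": 11.7, "jaw": 0.47},
    {"dx": 92, "dy": 208, "dz": 70, "ax": 0, "ay": 0, "az": 11.7, "jaw": 0.47}
  ],
  "squeeze": 50
}}

```text
clock: 0.7
eef_pos: [317.2, -319.5, 302.2]
ee_rot: [2.997, 0.939, 0.001]
ft_force: [1.5, 0.3, -0.4]
width: 40.0
gripper_force: 0.0
```

Emit:
{"fn": "step_arm", "kwargs": {
  "increments": [
    {"dx": 18, "dy": 42, "dz": 0, "ax": 0, "ay": 0, "az": 0, "jaw": 0.47},
    {"dx": 36, "dy": 84, "dz": 0, "ax": 0, "ay": 0, "az": 0, "jaw": 0.47},
    {"dx": 54, "dy": 126, "dz": 0, "ax": 0, "ay": 0, "az": 0, "jaw": 0.47},
    {"dx": 72, "dy": 168, "dz": 0, "ax": 0, "ay": 0, "az": 0, "jaw": 0.47},
    {"dx": 90, "dy": 210, "dz": 0, "ax": 0, "ay": 0, "az": 0, "jaw": 0.47}
  ]
}}

```text
clock: 1.2
eef_pos: [407.0, -109.3, 301.4]
ee_rot: [2.998, 0.937, 0.001]
ft_force: [0.8, -0.4, -0.1]
width: 40.0
gripper_force: 0.0
```

Emit:
{"fn": "step_arm", "kwargs": {
  "increments": [
    {"dx": 18, "dy": 42, "dz": 0, "ax": 0, "ay": 0, "az": 0, "jaw": 0.47},
    {"dx": 36, "dy": 84, "dz": -20, "ax": 0, "ay": 0, "az": 0, "jaw": 0.47},
    {"dx": 44.5, "dy": 115.5, "dz": -40, "ax": 0, "ay": 0, "az": 0, "jaw": 0.47},
    {"dx": 44.5, "dy": 115.5, "dz": -60, "ax": 0, "ay": 0, "az": 0, "jaw": 0.47},
    {"dx": 44.5, "dy": 115.5, "dz": -70, "ax": 0, "ay": 0, "az": 0, "jaw": 0.47}
  ]
}}

```text
clock: 1.7
eef_pos: [450.9, 5.2, 229.6]
ee_rot: [-2.997, -0.94, 0.003]
ft_force: [0.1, -0.5, 0.9]
width: 40.3
gripper_force: 0.0
```

Run:
```python
from h import *
im=snap("scene","s2")[:,:,::-1]; t=snap("top","t2")[:,:,::-1]
s=manip.sense();print(s['eef_pos'],s['ee_rot'],s['joint_pos'],s['width'],s['clock'])
a=cv2.resize(im[130:280,220:360],(400,428),interpolation=cv2.INTER_CUBIC);b=cv2.resize(t[200:350,240:380],(400,428),interpolation=cv2.INTER_CUBIC); cv2.imwrite("pics/c2.png",np.hstack([a,b]))
```

```text
[450.82613351   4.12344293 230.30304422] [-2.99772666e+00 -9.36842454e-01  2.82914104e-03] [-1.62023079e-01 -1.10625768e-01  1.70544316e+00 -1.70301579e-05
  1.54878226e+00  8.02971766e-01] 40.272809663439524 1.8
```

View pics/c2.png

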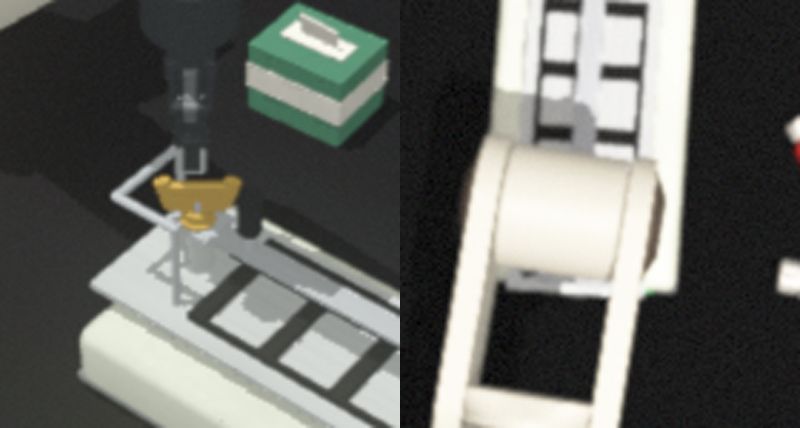

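The fingers stand above the wings, aligned with them. Next I lower, grip and turn.

Emit:
{"fn": "step_arm", "kwargs": {
  "increments": [
    {"dx": 0.5, "dy": 1.5, "dz": -15, "ax": 0, "ay": 0, "az": 0, "jaw": 0.47},
    {"dx": 0.5, "dy": 1.5, "dz": -30, "ax": 0, "ay": 0, "az": 0, "jaw": 0.47},
    {"dx": 0.5, "dy": 1.5, "dz": -45, "ax": 0, "ay": 0, "az": 0, "jaw": 0.47},
    {"dx": 0.5, "dy": 1.5, "dz": -59, "ax": 0, "ay": 0, "az": 0, "jaw": 0.47},
    {"dx": 0.5, "dy": 1.5, "dz": -59, "ax": 0, "ay": 0, "az": 0, "jaw": 0.47}
  ]
}}

```text
clock: 2.3
eef_pos: [451.4, 5.3, 171.4]
ee_rot: [-2.998, -0.935, 0.002]
ft_force: [0.6, -0.0, -0.2]
width: 40.0
gripper_force: 0.0
```

Emit:
{"fn": "step_arm", "kwargs": {
  "increments": [
    {"dx": 0, "dy": 0, "dz": 0, "ax": 0, "ay": 0, "az": 0, "jaw": 0},
    {"dx": 0, "dy": 0, "dz": 0, "ax": 0, "ay": 0, "az": 0, "jaw": 0},
    {"dx": 0, "dy": 0, "dz": 0, "ax": 0, "ay": 0, "az": 0, "jaw": 0},
    {"dx": 0, "dy": 0, "dz": 0, "ax": 0, "ay": 0, "az": 0, "jaw": 0},
    {"dx": 0, "dy": 0, "dz": 0, "ax": 0, "ay": 0, "az": 0, "jaw": 0}
  ]
}}

```text
clock: 2.8
eef_pos: [451.0, 7.4, 173.2]
ee_rot: [-2.995, -0.938, 0.001]
ft_force: [-13.1, 16.6, 11.3]
width: 8.2
gripper_force: 51.1
```

Run:
```python
from h import *
s=manip.sense()
for k in('eef_pos','ee_rot','joint_pos','width','ft_force','moment','gripper_force'):print(k,np.round(s[k],3))
```

```text
eef_pos [450.968   7.405 173.221]
ee_rot [-2.995e+00 -9.380e-01  1.000e-03]
joint_pos [-0.157 -0.083  1.796  0.003  1.43   0.807]
width 8.163
ft_force [-13.103  16.602  11.292]
moment [2.749 2.36  0.074]
gripper_force 51.064
```

Emit:
{"fn": "step_arm", "kwargs": {
  "increments": [
    {"dx": -1, "dy": 1.5, "dz": 1.5, "ax": 0, "ay": 0, "az": 0, "jaw": 0},
    {"dx": -1, "dy": 1.5, "dz": 1.5, "ax": 0, "ay": 0, "az": 0, "jaw": 0},
    {"dx": -1, "dy": 1.5, "dz": 1.5, "ax": 0, "ay": 0, "az": 0, "jaw": 0},
    {"dx": -1, "dy": 1.5, "dz": 1.5, "ax": 0, "ay": 0, "az": 0, "jaw": 0},
    {"dx": -1, "dy": 1.5, "dz": 1.5, "ax": 0, "ay": 0, "az": 0, "jaw": 0}
  ]
}}

```text
clock: 3.3
eef_pos: [450.7, 7.6, 173.8]
ee_rot: [-2.997, -0.937, 0.0]
ft_force: [-2.5, 6.5, -6.0]
width: 7.6
gripper_force: 50.6
```

Emit:
{"fn": "step_arm", "kwargs": {
  "increments": [
    {"dx": -0.2, "dy": 0.5, "dz": 0, "ax": 0, "ay": 0, "az": 8, "jaw": 0},
    {"dx": -0.2, "dy": 0.5, "dz": 0.1, "ax": 0, "ay": 0, "az": 16, "jaw": 0},
    {"dx": -0.2, "dy": 0.5, "dz": 0.2, "ax": 0, "ay": 0, "az": 24, "jaw": 0},
    {"dx": -0.2, "dy": 0.5, "dz": 0.3, "ax": 0, "ay": 0, "az": 32, "jaw": 0},
    {"dx": -0.2, "dy": 0.5, "dz": 0.4, "ax": 0, "ay": 0, "az": 40, "jaw": 0}
  ]
}}

```text
clock: 3.8
eef_pos: [452.1, 6.8, 174.6]
ee_rot: [2.49, 1.911, 0.003]
ft_force: [16.0, -4.8, -13.2]
width: 7.8
gripper_force: 49.7
```

Emit:
{"fn": "step_arm", "kwargs": {
  "increments": [
    {"dx": 0, "dy": 0, "dz": 0.1, "ax": 0, "ay": 0, "az": 8, "jaw": 0},
    {"dx": 0, "dy": 0, "dz": 0.2, "ax": 0, "ay": 0, "az": 16, "jaw": 0},
    {"dx": 0, "dy": 0, "dz": 0.3, "ax": 0, "ay": 0, "az": 24, "jaw": 0},
    {"dx": 0, "dy": 0, "dz": 0.5, "ax": 0, "ay": 0, "az": 32, "jaw": 0},
    {"dx": 0, "dy": 0, "dz": 0.6, "ax": 0, "ay": 0, "az": 40, "jaw": 0}
  ]
}}

```text
clock: 4.3
eef_pos: [453.4, 7.1, 175.5]
ee_rot: [1.684, 2.644, 0.004]
ft_force: [28.4, -3.2, -16.2]
width: 7.9
gripper_force: 49.2
```

Emit:
{"fn": "step_arm", "kwargs": {
  "increments": [
    {"dx": 2.5, "dy": 0, "dz": -1, "ax": 0, "ay": 0, "az": 7, "jaw": 0},
    {"dx": 2.5, "dy": -0.5, "dz": -1, "ax": 0, "ay": 0, "az": 15, "jaw": 0},
    {"dx": 2.5, "dy": -0.5, "dz": -0.9, "ax": 0, "ay": 0, "az": 23, "jaw": 0},
    {"dx": 2.5, "dy": -0.5, "dz": -0.8, "ax": 0, "ay": 0, "az": 31, "jaw": 0},
    {"dx": 2.5, "dy": -0.5, "dz": -0.7, "ax": 0, "ay": 0, "az": 39, "jaw": 0}
  ]
}}

```text
clock: 4.8
eef_pos: [455.1, 7.9, 175.5]
ee_rot: [0.704, 3.057, 0.004]
ft_force: [10.9, 14.1, 1.8]
width: 7.9
gripper_force: 51.8
```

Emit:
{"fn": "step_arm", "kwargs": {
  "increments": [
    {"dx": 0, "dy": 0, "dz": 0.1, "ax": 0, "ay": 0, "az": 8, "jaw": 0},
    {"dx": 0, "dy": 0, "dz": 0.2, "ax": 0, "ay": 0, "az": 16, "jaw": 0},
    {"dx": 0, "dy": 0, "dz": 0.3, "ax": 0, "ay": 0, "az": 24, "jaw": 0},
    {"dx": 0, "dy": 0, "dz": 0.4, "ax": 0, "ay": 0, "az": 32, "jaw": 0},
    {"dx": 0, "dy": 0, "dz": 0.5, "ax": 0, "ay": 0, "az": 40, "jaw": 0}
  ]
}}

```text
clock: 5.3
eef_pos: [455.2, 9.4, 176.2]
ee_rot: [-0.384, 3.111, 0.006]
ft_force: [9.0, 27.0, 4.8]
width: 8.2
gripper_force: 52.1
```

Emit:
{"fn": "step_arm", "kwargs": {
  "increments": [
    {"dx": 0.7, "dy": 2, "dz": 0.1, "ax": 0, "ay": 0, "az": 8, "jaw": 0},
    {"dx": 0.7, "dy": 2, "dz": 0.2, "ax": 0, "ay": 0, "az": 16, "jaw": 0},
    {"dx": 0.7, "dy": 2, "dz": 0.3, "ax": 0, "ay": 0, "az": 24, "jaw": 0},
    {"dx": 0.7, "dy": 2, "dz": 0.4, "ax": 0, "ay": 0, "az": 32, "jaw": 0},
    {"dx": 0.7, "dy": 2, "dz": 0.5, "ax": 0, "ay": 0, "az": 41, "jaw": 0}
  ]
}}

```text
clock: 5.8
eef_pos: [454.5, 11.1, 176.5]
ee_rot: [-1.441, 2.787, 0.003]
ft_force: [-3.0, 23.2, 11.2]
width: 8.0
gripper_force: 53.2
```

Emit:
{"fn": "step_arm", "kwargs": {
  "increments": [
    {"dx": 0, "dy": 0, "dz": 0, "ax": 0, "ay": 0, "az": 0, "jaw": 0},
    {"dx": 0, "dy": 0, "dz": 0, "ax": 0, "ay": 0, "az": 0, "jaw": 0.15},
    {"dx": 0, "dy": 0, "dz": 0, "ax": 0, "ay": 0, "az": 0, "jaw": 0.36},
    {"dx": 0, "dy": 0, "dz": 0, "ax": 0, "ay": 0, "az": 0, "jaw": 0.36},
    {"dx": 0, "dy": 0, "dz": 0, "ax": 0, "ay": 0, "az": 0, "jaw": 0.36}
  ]
}}

```text
clock: 6.3
eef_pos: [453.9, 9.1, 175.2]
ee_rot: [-1.434, 2.795, -0.001]
ft_force: [-0.3, -0.1, -0.6]
width: 30.9
gripper_force: 0.0
```

Run:
```python
from h import *
s=manip.sense()
for k in('eef_pos','ee_rot','joint_pos','width','ft_force','moment','gripper_force'):print(k,np.round(s[k],3))
```

```text
eef_pos [453.937   9.074 175.189]
ee_rot [-1.434e+00  2.795e+00 -1.000e-03]
joint_pos [-0.15  -0.078  1.788 -0.     1.431 -2.668]
width 30.944
ft_force [-0.261 -0.076 -0.641]
moment [ 0.06  -0.001 -0.031]
gripper_force 0.0
```

Emit:
{"fn": "step_arm", "kwargs": {
  "increments": [
    {"dx": 0, "dy": 1, "dz": 15, "ax": 0, "ay": 0, "az": 0, "jaw": 0.36},
    {"dx": 0, "dy": 1, "dz": 40, "ax": 0, "ay": 0, "az": 0, "jaw": 0.4},
    {"dx": 0, "dy": 0, "dz": 65, "ax": 0, "ay": 0, "az": -8, "jaw": 0.47},
    {"dx": 20, "dy": -1, "dz": 65, "ax": 0, "ay": 0, "az": -16, "jaw": 0.47},
    {"dx": 40, "dy": -2, "dz": 65, "ax": 0, "ay": 0, "az": -24, "jaw": 0.47}
  ]
}}

```text
clock: 6.8
eef_pos: [494.6, 7.1, 241.2]
ee_rot: [-0.812, 3.033, -0.002]
ft_force: [0.1, 0.3, 1.0]
width: 40.3
gripper_force: 0.0
```

Emit:
{"fn": "step_arm", "kwargs": {
  "increments": [
    {"dx": 13.8, "dy": -1.6, "dz": 0, "ax": 0, "ay": 0, "az": -8, "jaw": 0.47},
    {"dx": 13.8, "dy": -1.6, "dz": 0, "ax": 0, "ay": 0, "az": -16, "jaw": 0.47},
    {"dx": 13.8, "dy": -1.6, "dz": 0, "ax": 0, "ay": 0, "az": -24, "jaw": 0.47},
    {"dx": 13.8, "dy": -1.6, "dz": 0, "ax": 0, "ay": 0, "az": -32, "jaw": 0.47},
    {"dx": 13.8, "dy": -1.6, "dz": 0, "ax": 0, "ay": 0, "az": -34.5, "jaw": 0.47}
  ]
}}

```text
clock: 7.3
eef_pos: [507.7, 5.5, 240.0]
ee_rot: [-0.124, -3.139, 0.0]
ft_force: [-0.2, 0.7, -0.1]
width: 40.2
gripper_force: 0.0
```

Run:
```python
from h import *
im=snap("scene","s3")[:,:,::-1]
s=manip.sense();print(s['eef_pos'],s['ee_rot'],s['joint_pos'],s['width'],s['clock'])
print(proj("scene",s['eef_pos']),proj("scene",[507.8,5.5,214]),proj("scene",[452.7,10.5,190]))
cv2.imwrite("pics/c3.png",cv2.resize(im[150:270,230:390],(800,600),interpolation=cv2.INTER_CUBIC))
```

```text
[507.6799989    5.54474859 240.01253969] [-1.23816438e-01 -3.13898221e+00  3.79807214e-04] [-1.40763371e-01  6.67520773e-03  1.57449296e+00 -2.57717512e-04
  1.56056857e+00 -1.63270838e+00] 39.82317068987474 7.35
[307.11212331 189.6071834 ] [307.00798481 198.11563337] [288.80353786 195.66187717]
```

View pics/c3.png

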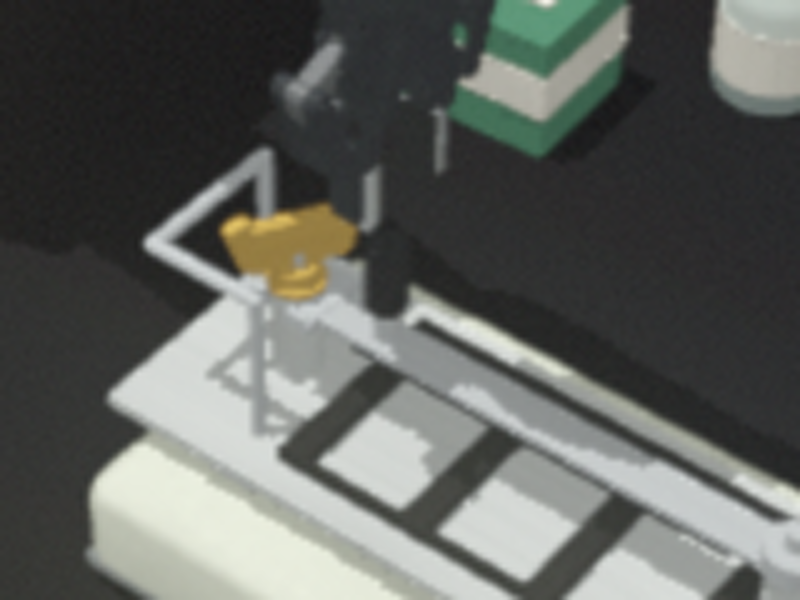

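The nut is turned and raised, and the handle at crop (388,260) lies under the fingers as predicted. I lower and grip it.

Emit:
{"fn": "step_arm", "kwargs": {
  "increments": [
    {"dx": 0, "dy": 0, "dz": -20, "ax": 0, "ay": 0, "az": 0, "jaw": 0.47},
    {"dx": 0, "dy": 0, "dz": -40, "ax": 0, "ay": 0, "az": 0, "jaw": 0.47},
    {"dx": 0, "dy": 0, "dz": -58, "ax": 0, "ay": 0, "az": 0, "jaw": 0.47},
    {"dx": 0, "dy": 0, "dz": -58, "ax": 0, "ay": 0, "az": 0, "jaw": 0.3},
    {"dx": 0, "dy": 0, "dz": -58, "ax": 0, "ay": 0, "az": 0, "jaw": 0}
  ],
  "squeeze": 40
}}

```text
clock: 7.85
eef_pos: [507.1, 5.7, 181.6]
ee_rot: [-0.114, -3.137, 0.0]
ft_force: [2.2, -1.3, -21.6]
width: 21.2
gripper_force: 40.2
```

Emit:
{"fn": "step_arm", "kwargs": {
  "increments": [
    {"dx": 0, "dy": 0, "dz": 0, "ax": 0, "ay": 0, "az": 0, "jaw": 0},
    {"dx": 0, "dy": 0, "dz": 0, "ax": 0, "ay": 0, "az": 0, "jaw": 0},
    {"dx": 0, "dy": 0, "dz": 0, "ax": 0, "ay": 0, "az": 0, "jaw": 0},
    {"dx": 0, "dy": 0, "dz": 0, "ax": 0, "ay": 0, "az": 0, "jaw": 0},
    {"dx": 0, "dy": 0, "dz": 0, "ax": 0, "ay": 0, "az": 0, "jaw": 0}
  ]
}}

```text
clock: 8.35
eef_pos: [507.2, 5.7, 181.6]
ee_rot: [-0.115, -3.138, 0.0]
ft_force: [-4.1, -2.1, -24.4]
width: 20.6
gripper_force: 40.3
```

Run:
```python
from h import *
s=manip.sense();p=s['eef_pos'];print(p,s['ft_force'],s['gripper_force'],s['width'])
P=np.array([737,-10.5]);v=np.array([507.8,5.5])-P
for d in range(0,84,4):
    a=np.radians(-d);R=np.array([[np.cos(a),-np.sin(a)],[np.sin(a),np.cos(a)]]);print(-d,(R@v-v).round(1),end='; ')
```

```text
[507.17449656   5.66570398 181.63343022] [ -4.11292298  -2.05442919 -24.3543071 ] 40.33428132534027 20.6211012496644
0 [0. 0.]; -4 [ 1.7 15.9]; -8 [ 4.5 31.7]; -12 [ 8.3 47.3]; -16 [13.3 62.6]; -20 [19.3 77.4]; -24 [26.3 91.8]; -28 [ 34.3 105.7]; -32 [ 43.3 119. ]; -36 [ 53.2 131.7]; -40 [ 63.9 143.6]; -44 [ 75.4 154.7]; -48 [ 87.7 165. ]; -52 [100.7 174.5]; -56 [114.3 183. ]; -60 [128.5 190.5]; -64 [143.1 197. ]; -68 [158.2 202.5]; -72 [173.6 206.9]; -76 [189.3 210.3]; -80 [205.2 212.5];
```

Emit:
{"fn": "step_arm", "kwargs": {
  "increments": [
    {"dx": 0.2, "dy": 4, "dz": -1, "ax": 0, "ay": 0, "az": -1, "jaw": 0},
    {"dx": 0.8, "dy": 8, "dz": -1, "ax": 0, "ay": 0, "az": -2, "jaw": 0},
    {"dx": 1.7, "dy": 15.9, "dz": -1, "ax": 0, "ay": 0, "az": -4, "jaw": 0},
    {"dx": 3, "dy": 23.8, "dz": -1, "ax": 0, "ay": 0, "az": -6, "jaw": 0},
    {"dx": 4.5, "dy": 31.7, "dz": -1, "ax": 0, "ay": 0, "az": -8, "jaw": 0}
  ]
}}

```text
clock: 8.85
eef_pos: [511.8, 37.7, 181.5]
ee_rot: [-0.336, -3.123, 0.0]
ft_force: [-8.0, -2.0, -15.5]
width: 20.5
gripper_force: 41.3
```

Emit:
{"fn": "step_arm", "kwargs": {
  "increments": [
    {"dx": 3.8, "dy": 15.6, "dz": -1, "ax": 0, "ay": 0, "az": -4, "jaw": 0},
    {"dx": 8.8, "dy": 30.9, "dz": -1, "ax": 0, "ay": 0, "az": -8, "jaw": 0},
    {"dx": 14.8, "dy": 45.7, "dz": -1, "ax": 0, "ay": 0, "az": -12, "jaw": 0},
    {"dx": 21.8, "dy": 60.1, "dz": -1, "ax": 0, "ay": 0, "az": -16, "jaw": 0},
    {"dx": 29.8, "dy": 74, "dz": -1, "ax": 0, "ay": 0, "az": -20, "jaw": 0}
  ]
}}

```text
clock: 9.35
eef_pos: [542.4, 112.4, 181.4]
ee_rot: [0.874, 3.016, 0.001]
ft_force: [-2.1, -2.9, -6.9]
width: 21.0
gripper_force: 42.0
```

Emit:
{"fn": "step_arm", "kwargs": {
  "increments": [
    {"dx": 9, "dy": 13.3, "dz": 0, "ax": 0, "ay": 0, "az": -4, "jaw": 0},
    {"dx": 18.9, "dy": 26, "dz": 0, "ax": 0, "ay": 0, "az": -8, "jaw": 0},
    {"dx": 29.6, "dy": 37.9, "dz": 0, "ax": 0, "ay": 0, "az": -12, "jaw": 0},
    {"dx": 41.1, "dy": 49, "dz": 0, "ax": 0, "ay": 0, "az": -16, "jaw": 0},
    {"dx": 53.4, "dy": 59.3, "dz": 0, "ax": 0, "ay": 0, "az": -20, "jaw": 0}
  ]
}}

```text
clock: 9.85
eef_pos: [596.2, 171.6, 181.4]
ee_rot: [1.385, 2.818, 0.002]
ft_force: [-2.2, -3.9, -7.0]
width: 21.3
gripper_force: 28.8
```

Run:
```python
from h import *
s=manip.sense();print(s['eef_pos'],s['ft_force'],s['joint_pos'])
```

```text
[596.22837464 171.59571147 181.37191602] [-2.23276238 -3.86762264 -7.01038769] [ 1.55992399e-01  2.63698756e-01  1.40260915e+00  2.54901424e-04
  1.47328151e+00 -5.01532863e-01]
```

Emit:
{"fn": "step_arm", "kwargs": {
  "increments": [
    {"dx": 13, "dy": 9.5, "dz": 0, "ax": 0, "ay": 0, "az": -4, "jaw": 0},
    {"dx": 26.6, "dy": 18, "dz": 0, "ax": 0, "ay": 0, "az": -8, "jaw": 0},
    {"dx": 40.8, "dy": 25.5, "dz": 0, "ax": 0, "ay": 0, "az": -12, "jaw": 0},
    {"dx": 55.4, "dy": 32, "dz": 0, "ax": 0, "ay": 0, "az": -16, "jaw": 0},
    {"dx": 70.5, "dy": 37.5, "dz": 0, "ax": 0, "ay": 0, "az": -20, "jaw": 0}
  ]
}}

```text
clock: 10.35
eef_pos: [667.0, 208.8, 181.4]
ee_rot: [1.853, 2.535, 0.003]
ft_force: [-0.4, -4.9, -6.1]
width: 21.2
gripper_force: 39.6
```

Emit:
{"fn": "step_arm", "kwargs": {
  "increments": [
    {"dx": 15.4, "dy": 4.4, "dz": 0, "ax": 0, "ay": 0, "az": -4, "jaw": 0},
    {"dx": 31, "dy": 7.8, "dz": 0, "ax": 0, "ay": 0, "az": -8, "jaw": 0},
    {"dx": 47, "dy": 10, "dz": 0, "ax": 0, "ay": 0, "az": -12, "jaw": 0},
    {"dx": 47, "dy": 10, "dz": 0, "ax": 0, "ay": 0, "az": -12, "jaw": 0},
    {"dx": 47, "dy": 10, "dz": 0, "ax": 0, "ay": 0, "az": -12, "jaw": 0}
  ]
}}

```text
clock: 10.85
eef_pos: [713.4, 218.4, 181.4]
ee_rot: [2.102, 2.332, 0.004]
ft_force: [2.6, 0.3, -0.6]
width: 20.7
gripper_force: 40.3
```

Emit:
{"fn": "step_arm", "kwargs": {
  "increments": [
    {"dx": 0, "dy": 0, "dz": 0, "ax": 0, "ay": 0, "az": 0, "jaw": 0.47},
    {"dx": 0, "dy": 0, "dz": 0, "ax": 0, "ay": 0, "az": 0, "jaw": 0.47},
    {"dx": 0, "dy": 0, "dz": 0, "ax": 0, "ay": 0, "az": 0, "jaw": 0.47},
    {"dx": 0, "dy": 0, "dz": 20, "ax": 0, "ay": 0, "az": 0, "jaw": 0.47},
    {"dx": 0, "dy": 0, "dz": 60, "ax": 0, "ay": 0, "az": 0, "jaw": 0.47}
  ]
}}

```text
clock: 11.35
eef_pos: [711.7, 218.0, 237.7]
ee_rot: [-2.103, -2.329, 0.007]
ft_force: [1.0, -0.2, 0.4]
width: 40.1
gripper_force: 0.0
```

Emit:
{"fn": "step_arm", "kwargs": {
  "increments": [
    {"dx": -10, "dy": -30, "dz": 30, "ax": 0, "ay": 0, "az": 8, "jaw": 1},
    {"dx": -30, "dy": -70, "dz": 60, "ax": 0, "ay": 0, "az": 16, "jaw": 1},
    {"dx": -50, "dy": -110, "dz": 70, "ax": 0, "ay": 0, "az": 24, "jaw": 1},
    {"dx": -70, "dy": -150, "dz": 80, "ax": 0, "ay": 0, "az": 32, "jaw": 1},
    {"dx": -90, "dy": -190, "dz": 80, "ax": 0, "ay": 0, "az": 40, "jaw": 1}
  ]
}}

```text
clock: 11.85
eef_pos: [621.8, 26.9, 322.0]
ee_rot: [1.171, 2.912, 0.001]
ft_force: [0.6, -1.3, 0.8]
width: 84.9
gripper_force: 0.0
```

Run:
```python
from h import *
im=snap("scene","s4")[:,:,::-1]; t=snap("top","t4")[:,:,::-1]
s=manip.sense();print(s['eef_pos'],s['ee_rot'],s['joint_pos'],s['width'],s['clock'])
cv2.imwrite("pics/c4.png",np.hstack([cv2.resize(im[130:420,150:440],(400,400)),cv2.resize(t[170:370,260:460],(400,400))]))
def blobs(im,n,lo,hi,amin,roi):
    hsv=cv2.cvtColor(np.ascontiguousarray(im),cv2.COLOR_BGR2HSV); m=cv2.inRange(hsv,lo,hi); r=np.zeros_like(m); x0,y0,x1,y1=roi; r[y0:y1,x0:x1]=m[y0:y1,x0:x1]
    for c in cv2.findContours(r,0,2)[0]:
        if cv2.contourArea(c)>amin: 
            b=cv2.boxPoints(cv2.minAreaRect(c)); 
            print(n,cv2.minAreaRect(c), [ray(n,*q,30)[:2].round() for q in b])
blobs(t,"top",(0,0,100),(180,70,255),100,(355,220,465,320))
```

```text
[621.00033006  24.32351465 321.6461308 ] [ 1.17437831e+00  2.91152604e+00 -8.27186342e-04] [-8.41515730e-02  2.36596472e-01  1.15581559e+00 -1.15297777e-03
  1.74728879e+00 -8.88361034e-01] 85.59815681420281 11.95
top ((387.6499938964844, 298.449951171875), (31.961227416992188, 15.132085800170898), 8.13010311126709) [array([ 390., -211.]), array([ 438., -219.]), array([ 423., -321.]), array([ 375., -313.])]
top ((438.6598205566406, 272.48455810546875), (15.02712345123291, 32.084938049316406), 66.03751373291016) [array([ 492., -376.]), array([ 534., -473.]), array([ 489., -491.]), array([ 447., -395.])]
```

View pics/c4.png

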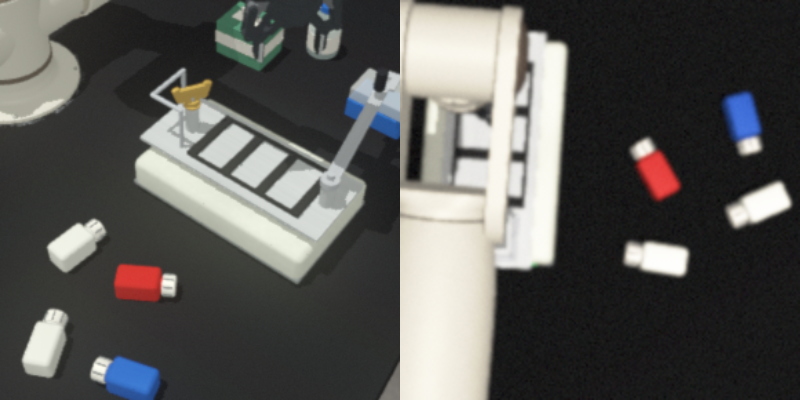

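The picture shows the bar swung out, with its handle at the far side. Both white bottles lie unmoved near (405,-268) and (490,-434). I go above bottle A.

Emit:
{"fn": "step_arm", "kwargs": {
  "increments": [
    {"dx": -24, "dy": -34, "dz": 0, "ax": 0, "ay": 0, "az": -7, "jaw": 1},
    {"dx": -48, "dy": -67, "dz": 0, "ax": 0, "ay": 0, "az": -14, "jaw": 1},
    {"dx": -72, "dy": -100, "dz": 0, "ax": 0, "ay": 0, "az": -21, "jaw": 1},
    {"dx": -96, "dy": -133, "dz": 0, "ax": 0, "ay": 0, "az": -28, "jaw": 1},
    {"dx": -120, "dy": -166, "dz": -20, "ax": 0, "ay": 0, "az": -35, "jaw": 1}
  ]
}}

```text
clock: 12.45
eef_pos: [502.3, -138.7, 302.2]
ee_rot: [2.006, 2.413, 0.002]
ft_force: [0.7, 0.2, -0.2]
width: 85.4
gripper_force: 0.0
```

Emit:
{"fn": "step_arm", "kwargs": {
  "increments": [
    {"dx": -24, "dy": -34, "dz": -25, "ax": 0, "ay": 0, "az": -7, "jaw": 1},
    {"dx": -48, "dy": -67, "dz": -50, "ax": 0, "ay": 0, "az": -14, "jaw": 1},
    {"dx": -72, "dy": -99, "dz": -75, "ax": 0, "ay": 0, "az": -19.4, "jaw": 1},
    {"dx": -95, "dy": -129, "dz": -100, "ax": 0, "ay": 0, "az": -19.4, "jaw": 1},
    {"dx": -95, "dy": -129, "dz": -120, "ax": 0, "ay": 0, "az": -19.4, "jaw": 1}
  ]
}}

```text
clock: 12.95
eef_pos: [405.5, -269.1, 178.9]
ee_rot: [-2.385, -2.044, 0.001]
ft_force: [0.5, 0.6, 0.2]
width: 85.3
gripper_force: 0.0
```

Run:
```python
from h import *
im=snap("scene","s5")[:,:,::-1]; t=snap("top","t5")[:,:,::-1]
s=manip.sense();print(s['eef_pos'],s['ee_rot'],s['joint_pos'],s['width'],s['clock'])
cv2.imwrite("pics/c5.png",np.hstack([cv2.resize(im[220:420,130:330],(400,400)),cv2.resize(t[170:370,260:460],(400,400))]))
hsv=cv2.cvtColor(np.ascontiguousarray(im),cv2.COLOR_BGR2HSV); m=cv2.inRange(hsv,(0,0,100),(180,70,255))
# bay frame from top, black border on deck
```

```text
[ 406.61812044 -266.49881532  177.98298429] [-2.38098657e+00 -2.04405070e+00  4.65184458e-04] [-7.38893281e-01 -8.43113491e-03  1.71550357e+00  1.42169009e-04
  1.43809110e+00 -5.86919514e-01] 85.38531785868423 13.05
```

View pics/c5.png

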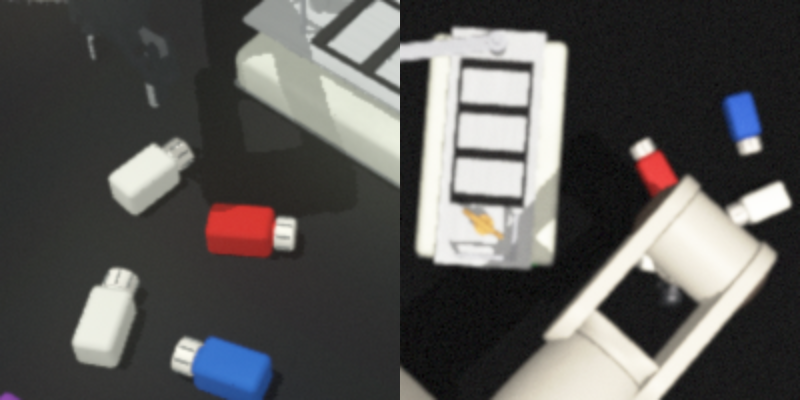

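The top view shows the open bays at crop (495,88), (494,132) and (489,178). Bottle A is under the gripper. I descend and grip, then measure the bays.

Emit:
{"fn": "step_arm", "kwargs": {
  "increments": [
    {"dx": -0.8, "dy": -4, "dz": -40, "ax": 0, "ay": 0, "az": 0, "jaw": 1},
    {"dx": -0.8, "dy": -4, "dz": -80, "ax": 0, "ay": 0, "az": 0, "jaw": 1},
    {"dx": -0.8, "dy": -4, "dz": -120, "ax": 0, "ay": 0, "az": 0, "jaw": 1},
    {"dx": -0.8, "dy": -4, "dz": -150, "ax": 0, "ay": 0, "az": 0, "jaw": 1},
    {"dx": -0.8, "dy": -4, "dz": -167, "ax": 0, "ay": 0, "az": 0, "jaw": 1}
  ],
  "squeeze": 45
}}

```text
clock: 13.55
eef_pos: [407.4, -269.8, 11.9]
ee_rot: [-2.379, -2.049, 0.0]
ft_force: [0.0, 0.3, 1.3]
width: 85.5
gripper_force: 0.0
```

Emit:
{"fn": "step_arm", "kwargs": {
  "increments": [
    {"dx": 0, "dy": 0, "dz": 0, "ax": 0, "ay": 0, "az": 0, "jaw": 0.8},
    {"dx": 0, "dy": 0, "dz": 0, "ax": 0, "ay": 0, "az": 0, "jaw": 0},
    {"dx": 0, "dy": 0, "dz": 0, "ax": 0, "ay": 0, "az": 0, "jaw": 0},
    {"dx": 0, "dy": 0, "dz": 0, "ax": 0, "ay": 0, "az": 0, "jaw": 0},
    {"dx": 0, "dy": 0, "dz": 0, "ax": 0, "ay": 0, "az": 0, "jaw": 0}
  ]
}}

```text
clock: 14.05
eef_pos: [408.1, -271.3, 14.9]
ee_rot: [2.379, 2.047, 0.001]
ft_force: [1.5, 1.9, 6.7]
width: 43.1
gripper_force: 46.2
```

Run:
```python
from h import *
s=manip.sense();print(s['eef_pos'],s['ft_force'],s['gripper_force'],s['width'])
t=cv2.imread("pics/t5.png"); g=cv2.cvtColor(t,cv2.COLOR_BGR2GRAY); m=(cv2.resize(g[195:275,280:330],None,fx=4,fy=4,interpolation=cv2.INTER_CUBIC)>110).astype(np.uint8)
for c in cv2.findContours(m,cv2.RETR_LIST,2)[0]:
    r=cv2.minAreaRect(c)
    if 2000<cv2.contourArea(c)<20000: 
        q=np.array(r[0]); u=280+(q[0]+.5)/4-.5; v=195+(q[1]+.5)/4-.5; print((u,v),r[1],r[2],ray("top",u,v,103))
```

```text
[ 408.08560791 -271.26677934   14.93609754] [1.52935341 1.87193639 6.69853332] 46.237581968307495 43.10854127029277
(np.float64(302.81809997558594), np.float64(269.4152526855469)) (148.01229858398438, 36.214576721191406) 9.727579116821289 [496.36313049   6.36571164 103.        ]
(np.float64(304.7675189971924), np.float64(246.5075912475586)) (145.05514526367188, 33.100162506103516) 1.6249762773513794 [5.68764763e+02 2.69462309e-01 1.03000000e+02]
(np.float64(306.31575775146484), np.float64(224.37244033813477)) (144.0816650390625, 28.103328704833984) 2.4716646671295166 [639.39318204  -4.61319427 103.        ]
(np.float64(307.8719291687012), np.float64(202.42246294021606)) (144.34523010253906, 22.76527976989746) 3.704627275466919 [710.08497399  -9.56679922 103.        ]
```

Emit:
{"fn": "step_arm", "kwargs": {
  "increments": [
    {"dx": 0, "dy": 0, "dz": 20, "ax": 0, "ay": 0, "az": 0, "jaw": 0},
    {"dx": 0, "dy": 0, "dz": 60, "ax": 0, "ay": 0, "az": 0, "jaw": 0},
    {"dx": 10, "dy": 12, "dz": 100, "ax": 0, "ay": 0, "az": 0, "jaw": 0},
    {"dx": 25, "dy": 35, "dz": 140, "ax": 0, "ay": 0, "az": 2, "jaw": 0},
    {"dx": 45, "dy": 65, "dz": 175, "ax": 0, "ay": 0, "az": 4.4, "jaw": 0}
  ]
}}

```text
clock: 14.55
eef_pos: [452.2, -205.8, 191.6]
ee_rot: [2.299, 2.136, 0.001]
ft_force: [1.3, -0.7, -3.0]
width: 43.1
gripper_force: 46.4
```

Emit:
{"fn": "step_arm", "kwargs": {
  "increments": [
    {"dx": 25, "dy": 33, "dz": 0, "ax": 0, "ay": 0, "az": 0, "jaw": 0},
    {"dx": 50, "dy": 66, "dz": 0, "ax": 0, "ay": 0, "az": 0, "jaw": 0},
    {"dx": 75, "dy": 100, "dz": 0, "ax": 0, "ay": 0, "az": 0, "jaw": 0},
    {"dx": 100, "dy": 134, "dz": 0, "ax": 0, "ay": 0, "az": 0, "jaw": 0},
    {"dx": 125, "dy": 168, "dz": 0, "ax": 0, "ay": 0, "az": 0, "jaw": 0}
  ]
}}

```text
clock: 15.05
eef_pos: [577.9, -36.1, 189.5]
ee_rot: [2.3, 2.138, 0.002]
ft_force: [0.5, -1.2, -0.5]
width: 43.3
gripper_force: 46.5
```

Emit:
{"fn": "step_arm", "kwargs": {
  "increments": [
    {"dx": 20, "dy": 25, "dz": 0, "ax": 0, "ay": 0, "az": 0, "jaw": 0},
    {"dx": 24.2, "dy": 31.2, "dz": 0, "ax": 0, "ay": 0, "az": 0, "jaw": 0},
    {"dx": 24.2, "dy": 31.2, "dz": -15, "ax": 0, "ay": 0, "az": 0, "jaw": 0},
    {"dx": 24.2, "dy": 31.2, "dz": -40, "ax": 0, "ay": 0, "az": 0, "jaw": 0},
    {"dx": 24.2, "dy": 31.2, "dz": -55, "ax": 0, "ay": 0, "az": 0, "jaw": 0}
  ]
}}

```text
clock: 15.55
eef_pos: [600.0, -7.5, 131.0]
ee_rot: [-2.301, -2.137, 0.002]
ft_force: [0.3, -0.0, -1.5]
width: 43.0
gripper_force: 46.4
```

Run:
```python
from h import *
im=snap("scene","s6")[:,:,::-1]; t=snap("top","t6")[:,:,::-1]
s=manip.sense();print(s['eef_pos'],s['ee_rot'],s['joint_pos'],s['width'],s['ft_force'],s['clock'])
cv2.imwrite("pics/c6.png",np.hstack([cv2.resize(im[170:290,250:410],(800,600),interpolation=cv2.INTER_CUBIC)]))
```

```text
[599.64970485  -7.38267905 130.58579666] [-2.29997609 -2.13586886  0.00384795] [-1.40662836e-01  2.55924495e-01  1.51746488e+00 -1.24034314e-04
  1.37194456e+00 -6.66804179e-02] 43.155985713623814 [-0.1674907  -0.17469459 -1.29722701] 15.65
```

View pics/c6.png

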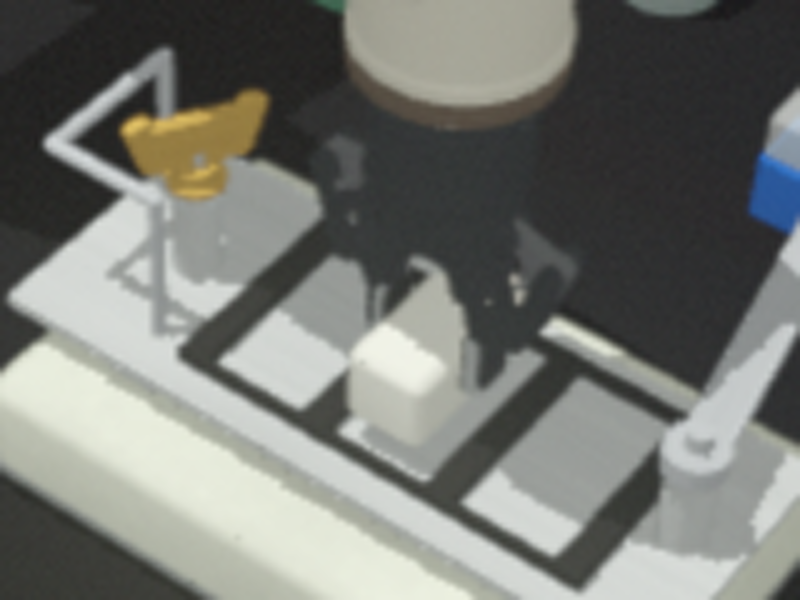

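The bottle is over the middle bay, about 16 mm up and about 3 mm toward bay 1. I correct that and lower.

Emit:
{"fn": "step_arm", "kwargs": {
  "increments": [
    {"dx": 2.7, "dy": 0, "dz": 0, "ax": 0, "ay": 0, "az": 0, "jaw": 0},
    {"dx": 2.7, "dy": 0, "dz": -5, "ax": 0, "ay": 0, "az": 0, "jaw": 0},
    {"dx": 2.7, "dy": 0, "dz": -10, "ax": 0, "ay": 0, "az": 0, "jaw": 0},
    {"dx": 2.7, "dy": 0, "dz": -14, "ax": 0, "ay": 0, "az": 0, "jaw": 0},
    {"dx": 2.7, "dy": 0, "dz": -14, "ax": 0, "ay": 0, "az": 0, "jaw": 0}
  ]
}}

```text
clock: 16.15
eef_pos: [603.6, -6.7, 118.3]
ee_rot: [-2.3, -2.138, 0.001]
ft_force: [0.7, -0.6, -1.6]
width: 43.2
gripper_force: 46.4
```

Emit:
{"fn": "step_arm", "kwargs": {
  "increments": [
    {"dx": 0, "dy": 0, "dz": -1.5, "ax": 0, "ay": 0, "az": 0, "jaw": 0},
    {"dx": 0, "dy": 0, "dz": -2.5, "ax": 0, "ay": 0, "az": 0, "jaw": 0},
    {"dx": 0, "dy": 0, "dz": -3.5, "ax": 0, "ay": 0, "az": 0, "jaw": 0},
    {"dx": 0, "dy": 0, "dz": -3.5, "ax": 0, "ay": 0, "az": 0, "jaw": 0},
    {"dx": 0, "dy": 0, "dz": -3.5, "ax": 0, "ay": 0, "az": 0, "jaw": 0}
  ]
}}

```text
clock: 16.65
eef_pos: [603.9, -6.7, 115.5]
ee_rot: [-2.301, -2.139, -0.0]
ft_force: [0.3, -0.2, -2.2]
width: 43.2
gripper_force: 46.4
```

Emit:
{"fn": "step_arm", "kwargs": {
  "increments": [
    {"dx": -0.8, "dy": 0, "dz": -1, "ax": 0, "ay": 0, "az": 0, "jaw": 0},
    {"dx": -0.8, "dy": 0, "dz": -1.5, "ax": 0, "ay": 0, "az": 0, "jaw": 0},
    {"dx": -0.8, "dy": 0, "dz": -2, "ax": 0, "ay": 0, "az": 0, "jaw": 0},
    {"dx": -0.8, "dy": 0, "dz": -2, "ax": 0, "ay": 0, "az": 0, "jaw": 0},
    {"dx": -0.8, "dy": 0, "dz": -2, "ax": 0, "ay": 0, "az": 0, "jaw": 0}
  ]
}}

```text
clock: 17.15
eef_pos: [603.5, -6.7, 114.9]
ee_rot: [2.3, 2.138, 0.002]
ft_force: [-4.1, 2.3, 14.3]
width: 43.5
gripper_force: 48.3
```

Emit:
{"fn": "step_arm", "kwargs": {
  "increments": [
    {"dx": 0, "dy": 0, "dz": 1, "ax": 0, "ay": 0, "az": 0, "jaw": 0.6},
    {"dx": 0, "dy": 0, "dz": 1, "ax": 0, "ay": 0, "az": 0, "jaw": 0.7},
    {"dx": 0, "dy": 0, "dz": 1, "ax": 0, "ay": 0, "az": 0, "jaw": 0.7},
    {"dx": 0, "dy": 0, "dz": 25, "ax": 0, "ay": 0, "az": 0, "jaw": 0.7},
    {"dx": 0, "dy": 0, "dz": 65, "ax": 0, "ay": 0, "az": 0, "jaw": 0.7}
  ]
}}

```text
clock: 17.65
eef_pos: [601.9, -6.6, 176.6]
ee_rot: [-2.298, -2.136, 0.005]
ft_force: [1.5, -0.1, -0.2]
width: 59.4
gripper_force: 0.0
```

Emit:
{"fn": "step_arm", "kwargs": {
  "increments": [
    {"dx": -10, "dy": -45, "dz": 20, "ax": 0, "ay": 0, "az": 6, "jaw": 1},
    {"dx": -20, "dy": -90, "dz": 40, "ax": 0, "ay": 0, "az": 12, "jaw": 1},
    {"dx": -30, "dy": -135, "dz": 40, "ax": 0, "ay": 0, "az": 18, "jaw": 1},
    {"dx": -40, "dy": -180, "dz": 40, "ax": 0, "ay": 0, "az": 23, "jaw": 1},
    {"dx": -50, "dy": -225, "dz": 40, "ax": 0, "ay": 0, "az": 27.6, "jaw": 1}
  ]
}}

```text
clock: 18.15
eef_pos: [552.3, -233.4, 218.5]
ee_rot: [1.719, 2.629, -0.0]
ft_force: [0.4, 0.2, -0.6]
width: 85.3
gripper_force: 0.0
```

Run:
```python
from h import *
im=snap("scene","s7")[:,:,::-1]; t=snap("top","t7")[:,:,::-1]
s=manip.sense();print(s['eef_pos'],s['ee_rot'],s['joint_pos'],s['width'],s['clock'])
cv2.imwrite("pics/c7.png",np.hstack([cv2.resize(im[180:420,150:390],(400,400),interpolation=cv2.INTER_CUBIC),cv2.resize(t[170:330,270:430],(400,400),interpolation=cv2.INTER_CUBIC)]))
def blobs(im,n,lo,hi,amin,roi):
    hsv=cv2.cvtColor(np.ascontiguousarray(im),cv2.COLOR_BGR2HSV); m=cv2.inRange(hsv,lo,hi); r=np.zeros_like(m); x0,y0,x1,y1=roi; r[y0:y1,x0:x1]=m[y0:y1,x0:x1]
    for c in cv2.findContours(r,0,2)[0]:
        if cv2.contourArea(c)>amin: print(n,cv2.minAreaRect(c), cv2.boundingRect(c))
blobs(t,"top",(0,0,100),(180,70,255),100,(355,220,470,320))
blobs(im,"scene",(0,0,110),(180,70,255),100,(140,280,232,410))
```

```text
[ 551.54721905 -236.47031108  217.87514563] [-1.72561613e+00 -2.62477311e+00  2.09693297e-03] [-5.32651929e-01  2.07822503e-01  1.39718590e+00 -1.31546252e-03
  1.53703351e+00 -9.40236015e-01] 85.44372394960628 18.25
top ((438.6598205566406, 272.48455810546875), (15.02712345123291, 32.084938049316406), 66.03751373291016) (423, 261, 33, 23)
top ((397.5, 269.5), (99.0, 85.0), 90.0) (355, 220, 86, 100)
scene ((222.55001831054688, 397.35003662109375), (12.649109840393066, 18.024978637695312), 18.434946060180664) (215, 388, 17, 20)
scene ((182.90000915527344, 377.800048828125), (25.61444854736328, 50.91266632080078), 18.434947967529297) (166, 354, 33, 50)
```

View pics/c7.png

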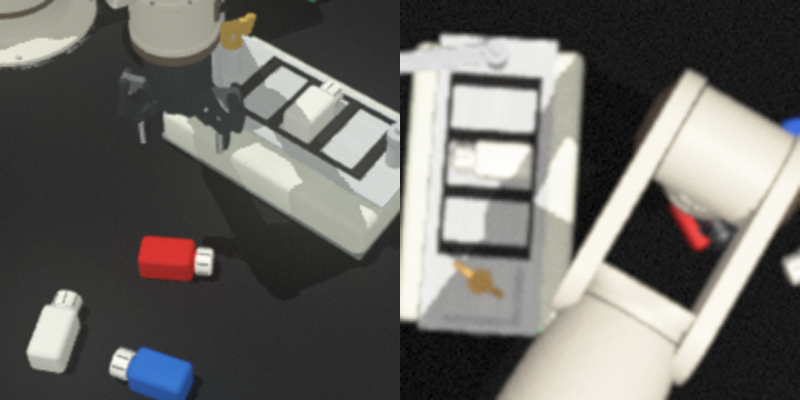

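Bottle A lies well inside bay 2. Bottle B is unmoved, so I fetch it.

Emit:
{"fn": "step_arm", "kwargs": {
  "increments": [
    {"dx": -13, "dy": -45, "dz": 0, "ax": 0, "ay": 0, "az": 0.2, "jaw": 1},
    {"dx": -26, "dy": -90, "dz": 0, "ax": 0, "ay": 0, "az": 0.2, "jaw": 1},
    {"dx": -39, "dy": -135, "dz": -15, "ax": 0, "ay": 0, "az": 0.2, "jaw": 1},
    {"dx": -50, "dy": -175, "dz": -35, "ax": 0, "ay": 0, "az": 0.2, "jaw": 1},
    {"dx": -59, "dy": -202, "dz": -60, "ax": 0, "ay": 0, "az": 0.2, "jaw": 1}
  ]
}}

```text
clock: 18.75
eef_pos: [493.3, -436.1, 158.0]
ee_rot: [1.721, 2.627, -0.001]
ft_force: [0.1, 0.3, -0.1]
width: 85.2
gripper_force: 0.0
```

Emit:
{"fn": "step_arm", "kwargs": {
  "increments": [
    {"dx": 0, "dy": 0, "dz": -30, "ax": 0, "ay": 0, "az": 0, "jaw": 1},
    {"dx": 0, "dy": 0, "dz": -60, "ax": 0, "ay": 0, "az": 0, "jaw": 1},
    {"dx": 0, "dy": 0, "dz": -60, "ax": 0, "ay": 0, "az": 0, "jaw": 1},
    {"dx": 0, "dy": 0, "dz": -60, "ax": 0, "ay": 0, "az": 0, "jaw": 1},
    {"dx": 0, "dy": 0, "dz": -60, "ax": 0, "ay": 0, "az": 0, "jaw": 1}
  ]
}}

```text
clock: 19.25
eef_pos: [494.8, -434.0, 100.5]
ee_rot: [1.718, 2.627, -0.001]
ft_force: [0.0, -0.5, -0.3]
width: 85.2
gripper_force: 0.0
```

Emit:
{"fn": "step_arm", "kwargs": {
  "increments": [
    {"dx": -2.3, "dy": -4, "dz": -30, "ax": 0, "ay": 0, "az": 0, "jaw": 1},
    {"dx": -2.3, "dy": -4, "dz": -60, "ax": 0, "ay": 0, "az": 0, "jaw": 1},
    {"dx": -2.3, "dy": -4, "dz": -87, "ax": 0, "ay": 0, "az": 0, "jaw": 1},
    {"dx": -2.3, "dy": -4, "dz": -87, "ax": 0, "ay": 0, "az": 0, "jaw": 1},
    {"dx": -2.3, "dy": -4, "dz": -87, "ax": 0, "ay": 0, "az": 0, "jaw": 0.7}
  ]
}}

```text
clock: 19.75
eef_pos: [492.4, -438.2, 13.2]
ee_rot: [1.719, 2.628, -0.001]
ft_force: [0.2, -0.2, 0.5]
width: 73.4
gripper_force: 0.0
```

Emit:
{"fn": "step_arm", "kwargs": {
  "increments": [
    {"dx": 0, "dy": 0, "dz": 0, "ax": 0, "ay": 0, "az": 0, "jaw": 0},
    {"dx": 0, "dy": 0, "dz": 0, "ax": 0, "ay": 0, "az": 0, "jaw": 0},
    {"dx": 0, "dy": 0, "dz": 0, "ax": 0, "ay": 0, "az": 0, "jaw": 0},
    {"dx": 0, "dy": 0, "dz": 0, "ax": 0, "ay": 0, "az": 0, "jaw": 0},
    {"dx": 0, "dy": 0, "dz": 0, "ax": 0, "ay": 0, "az": 0, "jaw": 0}
  ]
}}

```text
clock: 20.25
eef_pos: [492.4, -438.4, 13.5]
ee_rot: [1.718, 2.627, -0.001]
ft_force: [-0.1, 1.8, 8.8]
width: 43.6
gripper_force: 45.6
```

Emit:
{"fn": "step_arm", "kwargs": {
  "increments": [
    {"dx": 0, "dy": 0, "dz": 20, "ax": 0, "ay": 0, "az": 0, "jaw": 0},
    {"dx": 0, "dy": 0, "dz": 60, "ax": 0, "ay": 0, "az": 0, "jaw": 0},
    {"dx": 5, "dy": 15, "dz": 100, "ax": 0, "ay": 0, "az": -4, "jaw": 0},
    {"dx": 15, "dy": 40, "dz": 140, "ax": 0, "ay": 0, "az": -10, "jaw": 0},
    {"dx": 25, "dy": 70, "dz": 175, "ax": 0, "ay": 0, "az": -16, "jaw": 0}
  ]
}}

```text
clock: 20.75
eef_pos: [516.8, -367.5, 189.6]
ee_rot: [2.074, 2.357, -0.0]
ft_force: [1.6, -0.3, -0.1]
width: 43.1
gripper_force: 46.3
```

Emit:
{"fn": "step_arm", "kwargs": {
  "increments": [
    {"dx": 5, "dy": 42, "dz": 0, "ax": 0, "ay": 0, "az": -5, "jaw": 0},
    {"dx": 10, "dy": 84, "dz": 0, "ax": 0, "ay": 0, "az": -9, "jaw": 0},
    {"dx": 15, "dy": 126, "dz": 0, "ax": 0, "ay": 0, "az": -11.9, "jaw": 0},
    {"dx": 15, "dy": 168, "dz": 0, "ax": 0, "ay": 0, "az": -11.9, "jaw": 0},
    {"dx": 15, "dy": 210, "dz": 0, "ax": 0, "ay": 0, "az": -11.9, "jaw": 0}
  ]
}}

```text
clock: 21.25
eef_pos: [531.6, -156.1, 187.4]
ee_rot: [2.302, 2.136, 0.001]
ft_force: [0.1, -0.2, -2.1]
width: 42.9
gripper_force: 46.4
```

Emit:
{"fn": "step_arm", "kwargs": {
  "increments": [
    {"dx": 0, "dy": 42, "dz": 0, "ax": 0, "ay": 0, "az": 0, "jaw": 0},
    {"dx": 0, "dy": 84, "dz": 0, "ax": 0, "ay": 0, "az": 0, "jaw": 0},
    {"dx": -2, "dy": 126, "dz": 0, "ax": 0, "ay": 0, "az": 0, "jaw": 0},
    {"dx": -2, "dy": 157, "dz": 0, "ax": 0, "ay": 0, "az": 0, "jaw": 0},
    {"dx": -2, "dy": 157, "dz": -20, "ax": 0, "ay": 0, "az": 0, "jaw": 0}
  ]
}}

```text
clock: 21.75
eef_pos: [530.7, 2.5, 169.6]
ee_rot: [2.297, 2.138, 0.006]
ft_force: [-0.0, -0.8, -1.9]
width: 43.5
gripper_force: 46.4
```

Emit:
{"fn": "step_arm", "kwargs": {
  "increments": [
    {"dx": 0, "dy": 0, "dz": -15, "ax": 0, "ay": 0, "az": 0, "jaw": 0},
    {"dx": 0, "dy": 0, "dz": -35, "ax": 0, "ay": 0, "az": 0, "jaw": 0},
    {"dx": 0, "dy": 0, "dz": -35, "ax": 0, "ay": 0, "az": 0, "jaw": 0},
    {"dx": 0, "dy": 0, "dz": -35, "ax": 0, "ay": 0, "az": 0, "jaw": 0},
    {"dx": 0, "dy": 0, "dz": -35, "ax": 0, "ay": 0, "az": 0, "jaw": 0}
  ]
}}

```text
clock: 22.25
eef_pos: [530.3, -0.9, 132.9]
ee_rot: [2.302, 2.136, 0.002]
ft_force: [-0.9, 0.6, -0.1]
width: 43.6
gripper_force: 46.3
```

Emit:
{"fn": "step_arm", "kwargs": {
  "increments": [
    {"dx": 0.3, "dy": -0.8, "dz": -5, "ax": 0, "ay": 0, "az": 0, "jaw": 0},
    {"dx": 0.3, "dy": -0.8, "dz": -10, "ax": 0, "ay": 0, "az": 0, "jaw": 0},
    {"dx": 0.3, "dy": -0.8, "dz": -14, "ax": 0, "ay": 0, "az": 0, "jaw": 0},
    {"dx": 0.3, "dy": -0.8, "dz": -17, "ax": 0, "ay": 0, "az": 0, "jaw": 0},
    {"dx": 0.3, "dy": -0.8, "dz": -17, "ax": 0, "ay": 0, "az": 0, "jaw": 0}
  ]
}}

```text
clock: 22.75
eef_pos: [529.9, -1.5, 113.9]
ee_rot: [-2.303, -2.136, 0.001]
ft_force: [-0.1, -0.3, -1.3]
width: 43.6
gripper_force: 46.4
```

Emit:
{"fn": "step_arm", "kwargs": {
  "increments": [
    {"dx": 0, "dy": 0, "dz": -1, "ax": 0, "ay": 0, "az": 0, "jaw": 0},
    {"dx": 0, "dy": 0, "dz": -1.5, "ax": 0, "ay": 0, "az": 0, "jaw": 0},
    {"dx": 0, "dy": 0, "dz": -1.5, "ax": 0, "ay": 0, "az": 0, "jaw": 0},
    {"dx": 0, "dy": 0, "dz": -1.5, "ax": 0, "ay": 0, "az": 0, "jaw": 0},
    {"dx": 0, "dy": 0, "dz": -1.5, "ax": 0, "ay": 0, "az": 0, "jaw": 0}
  ]
}}

```text
clock: 23.25
eef_pos: [530.2, -1.5, 113.5]
ee_rot: [2.303, 2.137, 0.0]
ft_force: [-2.3, 0.5, 6.6]
width: 43.4
gripper_force: 47.2
```

Emit:
{"fn": "step_arm", "kwargs": {
  "increments": [
    {"dx": 0, "dy": 0, "dz": 1, "ax": 0, "ay": 0, "az": 0, "jaw": 0.6},
    {"dx": 0, "dy": 0, "dz": 1, "ax": 0, "ay": 0, "az": 0, "jaw": 0.68},
    {"dx": 0, "dy": 0, "dz": 1, "ax": 0, "ay": 0, "az": 0, "jaw": 0.68},
    {"dx": 0, "dy": 0, "dz": 25, "ax": 0, "ay": 0, "az": 0, "jaw": 0.68},
    {"dx": 0, "dy": 0, "dz": 70, "ax": 0, "ay": 0, "az": 0, "jaw": 0.6}
  ]
}}

```text
clock: 23.75
eef_pos: [528.7, -1.4, 181.0]
ee_rot: [-2.3, -2.134, 0.005]
ft_force: [1.2, -1.2, 0.3]
width: 51.6
gripper_force: 0.0
```

Emit:
{"fn": "step_arm", "kwargs": {
  "increments": [
    {"dx": 15, "dy": 20, "dz": 35, "ax": 0, "ay": 0, "az": 0, "jaw": 0.47},
    {"dx": 40, "dy": 50, "dz": 65, "ax": 0, "ay": 0, "az": 3, "jaw": 0.47},
    {"dx": 68, "dy": 84, "dz": 65, "ax": 0, "ay": 0, "az": 6, "jaw": 0.47},
    {"dx": 98, "dy": 120, "dz": 65, "ax": 0, "ay": 0, "az": 10, "jaw": 0.47},
    {"dx": 128, "dy": 155, "dz": 65, "ax": 0, "ay": 0, "az": 10, "jaw": 0.47}
  ]
}}

```text
clock: 24.25
eef_pos: [659.0, 155.1, 248.0]
ee_rot: [2.105, 2.332, 0.001]
ft_force: [0.6, -0.9, -0.4]
width: 40.2
gripper_force: 0.0
```

Emit:
{"fn": "step_arm", "kwargs": {
  "increments": [
    {"dx": 28, "dy": 34, "dz": 0, "ax": 0, "ay": 0, "az": 0, "jaw": 0.47},
    {"dx": 54, "dy": 66, "dz": 0, "ax": 0, "ay": 0, "az": 0, "jaw": 0.47},
    {"dx": 54, "dy": 66, "dz": 0, "ax": 0, "ay": 0, "az": 0, "jaw": 0.47},
    {"dx": 54, "dy": 66, "dz": 0, "ax": 0, "ay": 0, "az": 0, "jaw": 0.47},
    {"dx": 54, "dy": 66, "dz": 0, "ax": 0, "ay": 0, "az": 0, "jaw": 0.47}
  ]
}}

```text
clock: 24.75
eef_pos: [711.8, 218.9, 248.0]
ee_rot: [-2.108, -2.329, 0.0]
ft_force: [-0.8, -0.7, -0.1]
width: 39.8
gripper_force: 0.0
```

Run:
```python
from h import *
im=snap("scene","s8")[:,:,::-1]; t=snap("top","t8")[:,:,::-1]
s=manip.sense();print(s['eef_pos'],s['ee_rot'],s['joint_pos'],s['width'],s['clock'])
cv2.imwrite("pics/c8.png",np.hstack([cv2.resize(im[120:320,240:440],(400,400),interpolation=cv2.INTER_CUBIC),cv2.resize(t[160:320,230:390],(400,400),interpolation=cv2.INTER_CUBIC)]))
```

```text
[711.73135521 218.57800427 248.65950956] [2.10866349e+00 2.32816811e+00 6.80472009e-04] [ 1.94671234e-01  5.16346047e-01  9.23656955e-01 -9.63131752e-05
  1.70097830e+00  9.57927485e-02] 40.39338650199685 24.85
```

View pics/c8.png

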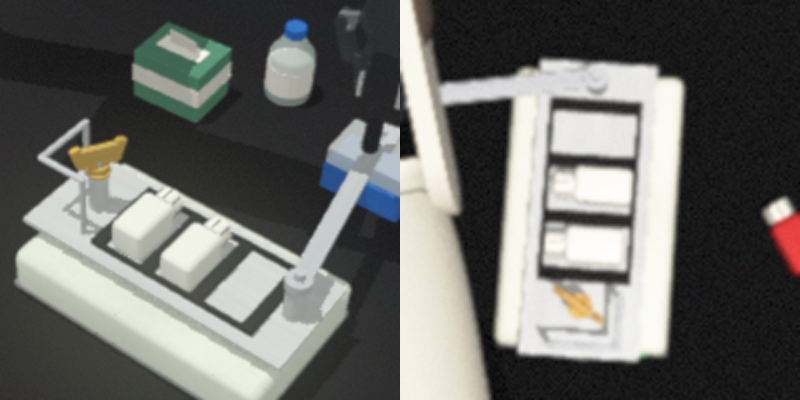

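Both bottles lie inside bays 1 and 2, and the bystanders are untouched. Next I grip the handle and swing the bar back.

Emit:
{"fn": "step_arm", "kwargs": {
  "increments": [
    {"dx": 1.3, "dy": -0.3, "dz": -25, "ax": 0, "ay": 0, "az": 0, "jaw": 0.47},
    {"dx": 1.3, "dy": -0.3, "dz": -50, "ax": 0, "ay": 0, "az": 0, "jaw": 0.47},
    {"dx": 1.3, "dy": -0.3, "dz": -66, "ax": 0, "ay": 0, "az": 0, "jaw": 0.47},
    {"dx": 1.3, "dy": -0.3, "dz": -66, "ax": 0, "ay": 0, "az": 0, "jaw": 0.47},
    {"dx": 1.3, "dy": -0.3, "dz": -66, "ax": 0, "ay": 0, "az": 0, "jaw": 0}
  ],
  "squeeze": 40
}}

```text
clock: 25.35
eef_pos: [713.4, 218.9, 183.0]
ee_rot: [2.108, 2.329, 0.001]
ft_force: [0.5, -0.4, 1.1]
width: 26.9
gripper_force: 0.0
```

Emit:
{"fn": "step_arm", "kwargs": {
  "increments": [
    {"dx": 0, "dy": 0, "dz": 0, "ax": 0, "ay": 0, "az": 0, "jaw": 0},
    {"dx": 0, "dy": 0, "dz": 0, "ax": 0, "ay": 0, "az": 0, "jaw": 0},
    {"dx": 0, "dy": 0, "dz": 0, "ax": 0, "ay": 0, "az": 0, "jaw": 0},
    {"dx": 0, "dy": 0, "dz": 0, "ax": 0, "ay": 0, "az": 0, "jaw": 0},
    {"dx": 0, "dy": 0, "dz": 0, "ax": 0, "ay": 0, "az": 0, "jaw": 0}
  ]
}}

```text
clock: 25.85
eef_pos: [713.7, 219.1, 183.6]
ee_rot: [2.107, 2.328, 0.002]
ft_force: [-2.0, -2.1, 6.4]
width: 20.9
gripper_force: 39.8
```

Emit:
{"fn": "step_arm", "kwargs": {
  "increments": [
    {"dx": -15.9, "dy": -2.2, "dz": 0, "ax": 0, "ay": 0, "az": 4, "jaw": 0},
    {"dx": -31.6, "dy": -5.6, "dz": 0, "ax": 0, "ay": 0, "az": 8, "jaw": 0},
    {"dx": -47, "dy": -10, "dz": 0, "ax": 0, "ay": 0, "az": 12, "jaw": 0},
    {"dx": -62.1, "dy": -15.5, "dz": 0, "ax": 0, "ay": 0, "az": 16, "jaw": 0},
    {"dx": -76.7, "dy": -22, "dz": 0, "ax": 0, "ay": 0, "az": 20, "jaw": 0}
  ]
}}

```text
clock: 26.35
eef_pos: [636.7, 197.3, 183.5]
ee_rot: [1.666, 2.661, 0.003]
ft_force: [2.5, -1.8, 8.1]
width: 20.6
gripper_force: 40.0
```

Emit:
{"fn": "step_arm", "kwargs": {
  "increments": [
    {"dx": -14.2, "dy": -7.5, "dz": 0, "ax": 0, "ay": 0, "az": 4, "jaw": 0},
    {"dx": -27.8, "dy": -16, "dz": 0, "ax": 0, "ay": 0, "az": 8, "jaw": 0},
    {"dx": -40.8, "dy": -25.5, "dz": 0, "ax": 0, "ay": 0, "az": 12, "jaw": 0},
    {"dx": -53.1, "dy": -35.8, "dz": 0, "ax": 0, "ay": 0, "az": 16, "jaw": 0},
    {"dx": -64.6, "dy": -46.9, "dz": 0, "ax": 0, "ay": 0, "az": 20, "jaw": 0}
  ]
}}

```text
clock: 26.85
eef_pos: [571.9, 150.7, 183.5]
ee_rot: [1.179, 2.91, 0.003]
ft_force: [0.5, 1.9, 9.0]
width: 21.0
gripper_force: 40.1
```

Emit:
{"fn": "step_arm", "kwargs": {
  "increments": [
    {"dx": -10.7, "dy": -11.9, "dz": 0, "ax": 0, "ay": 0, "az": 4, "jaw": 0},
    {"dx": -20.6, "dy": -24.6, "dz": 0, "ax": 0, "ay": 0, "az": 8, "jaw": 0},
    {"dx": -29.6, "dy": -37.9, "dz": 0, "ax": 0, "ay": 0, "az": 12, "jaw": 0},
    {"dx": -37.6, "dy": -51.8, "dz": 0, "ax": 0, "ay": 0, "az": 16, "jaw": 0},
    {"dx": -44.6, "dy": -66.2, "dz": 0, "ax": 0, "ay": 0, "az": 20, "jaw": 0}
  ]
}}

```text
clock: 27.35
eef_pos: [526.7, 84.6, 183.5]
ee_rot: [0.655, 3.072, 0.003]
ft_force: [-7.6, 5.3, 12.7]
width: 20.9
gripper_force: 40.6
```

Emit:
{"fn": "step_arm", "kwargs": {
  "increments": [
    {"dx": -6, "dy": -14.8, "dz": 0, "ax": 0, "ay": 0, "az": 4, "jaw": 0},
    {"dx": -11, "dy": -30.1, "dz": 0, "ax": 0, "ay": 0, "az": 8, "jaw": 0},
    {"dx": -14.8, "dy": -45.7, "dz": 0, "ax": 0, "ay": 0, "az": 12, "jaw": 0},
    {"dx": -16.3, "dy": -53.6, "dz": 0, "ax": 0, "ay": 0, "az": 14, "jaw": 0},
    {"dx": -17.6, "dy": -61.5, "dz": 0, "ax": 0, "ay": 0, "az": 16, "jaw": 0}
  ]
}}

```text
clock: 27.85
eef_pos: [508.6, 22.7, 183.4]
ee_rot: [-0.224, -3.132, -0.001]
ft_force: [-19.5, 4.6, 17.1]
width: 20.9
gripper_force: 41.0
```

Emit:
{"fn": "step_arm", "kwargs": {
  "increments": [
    {"dx": -2, "dy": -4, "dz": -1, "ax": 0, "ay": 0, "az": 1, "jaw": 0},
    {"dx": -2.5, "dy": -8, "dz": -1, "ax": 0, "ay": 0, "az": 2, "jaw": 0},
    {"dx": -3, "dy": -12, "dz": -1, "ax": 0, "ay": 0, "az": 3, "jaw": 0},
    {"dx": -3.3, "dy": -15, "dz": -1, "ax": 0, "ay": 0, "az": 4, "jaw": 0},
    {"dx": -3.3, "dy": -17, "dz": -1, "ax": 0, "ay": 0, "az": 4, "jaw": 0}
  ]
}}

```text
clock: 28.35
eef_pos: [506.7, 5.6, 183.3]
ee_rot: [0.116, 3.137, 0.0]
ft_force: [-12.3, 3.7, 22.9]
width: 20.9
gripper_force: 41.6
```

Emit:
{"fn": "step_arm", "kwargs": {
  "increments": [
    {"dx": 0, "dy": -1, "dz": 0, "ax": 0, "ay": 0, "az": 0, "jaw": 0},
    {"dx": 0, "dy": -1, "dz": 0, "ax": 0, "ay": 0, "az": 0, "jaw": 0},
    {"dx": 0, "dy": -1.5, "dz": 0, "ax": 0, "ay": 0, "az": 0, "jaw": 0},
    {"dx": 0, "dy": -1.5, "dz": 0, "ax": 0, "ay": 0, "az": 0, "jaw": 0},
    {"dx": 0, "dy": -1.5, "dz": 0, "ax": 0, "ay": 0, "az": 0, "jaw": 0}
  ]
}}

```text
clock: 28.85
eef_pos: [506.7, 5.4, 183.3]
ee_rot: [0.116, 3.137, 0.003]
ft_force: [-12.5, 12.4, 22.0]
width: 20.9
gripper_force: 41.7
```

Emit:
{"fn": "step_arm", "kwargs": {
  "increments": [
    {"dx": 0, "dy": -1, "dz": -1, "ax": 0, "ay": 0, "az": 0, "jaw": 0},
    {"dx": 0, "dy": -1.5, "dz": -1, "ax": 0, "ay": 0, "az": 0, "jaw": 0},
    {"dx": 0, "dy": -1.5, "dz": -1, "ax": 0, "ay": 0, "az": 0, "jaw": 0},
    {"dx": 0, "dy": -1.5, "dz": -1, "ax": 0, "ay": 0, "az": 0, "jaw": 0},
    {"dx": 0, "dy": -1.5, "dz": -1, "ax": 0, "ay": 0, "az": 0, "jaw": 0}
  ]
}}

```text
clock: 29.35
eef_pos: [506.7, 5.2, 183.1]
ee_rot: [0.115, 3.137, 0.007]
ft_force: [-16.5, 26.6, 34.4]
width: 20.8
gripper_force: 43.1
```

The bar is at its stop. I release it and return to the nut.

Emit:
{"fn": "step_arm", "kwargs": {
  "increments": [
    {"dx": 0, "dy": 2.5, "dz": 1, "ax": 0, "ay": 0, "az": 0, "jaw": 0},
    {"dx": 0, "dy": 2.5, "dz": 1, "ax": 0, "ay": 0, "az": 0, "jaw": 0.47},
    {"dx": 0, "dy": 2.5, "dz": 1, "ax": 0, "ay": 0, "az": 0, "jaw": 0.47},
    {"dx": 0, "dy": 2.5, "dz": 1, "ax": 0, "ay": 0, "az": 0, "jaw": 0.47},
    {"dx": 0, "dy": 2.5, "dz": 30, "ax": 0, "ay": 0, "az": 0, "jaw": 0.47}
  ]
}}

```text
clock: 29.85
eef_pos: [505.3, 5.1, 207.2]
ee_rot: [-0.118, -3.134, -0.001]
ft_force: [-0.1, 0.8, 0.8]
width: 40.1
gripper_force: 0.0
```

Emit:
{"fn": "step_arm", "kwargs": {
  "increments": [
    {"dx": 0, "dy": 0, "dz": 30, "ax": 0, "ay": 0, "az": 8, "jaw": 0.47},
    {"dx": -10, "dy": 0, "dz": 30, "ax": 0, "ay": 0, "az": 16, "jaw": 0.47},
    {"dx": -25, "dy": 2, "dz": 30, "ax": 0, "ay": 0, "az": 24, "jaw": 0.42},
    {"dx": -40, "dy": 4, "dz": 30, "ax": 0, "ay": 0, "az": 32, "jaw": 0.38},
    {"dx": -53, "dy": 4, "dz": 30, "ax": 0, "ay": 0, "az": 40, "jaw": 0.38}
  ]
}}

```text
clock: 30.35
eef_pos: [452.9, 9.1, 239.8]
ee_rot: [0.972, -2.987, -0.0]
ft_force: [-0.4, 0.1, 0.4]
width: 32.8
gripper_force: 0.0
```

Emit:
{"fn": "step_arm", "kwargs": {
  "increments": [
    {"dx": 0, "dy": 0, "dz": 0, "ax": 0, "ay": 0, "az": 8, "jaw": 0.38},
    {"dx": 0, "dy": 0, "dz": 0, "ax": 0, "ay": 0, "az": 16, "jaw": 0.38},
    {"dx": 0, "dy": 0, "dz": 0, "ax": 0, "ay": 0, "az": 18.5, "jaw": 0.38},
    {"dx": 0, "dy": 0, "dz": 0, "ax": 0, "ay": 0, "az": 18.5, "jaw": 0.38},
    {"dx": 0, "dy": 0, "dz": 0, "ax": 0, "ay": 0, "az": 18.5, "jaw": 0.38}
  ]
}}

```text
clock: 30.85
eef_pos: [453.6, 9.0, 239.9]
ee_rot: [1.429, -2.798, 0.0]
ft_force: [0.8, 0.7, -0.1]
width: 32.3
gripper_force: 0.0
```

Run:
```python
from h import *
im=snap("scene","s9")[:,:,::-1]
s=manip.sense();print(s['eef_pos'],s['ee_rot'],s['joint_pos'],s['width'],s['ft_force'],s['clock'])
cv2.imwrite("pics/c9.png",cv2.resize(im[150:270,230:390],(800,600),interpolation=cv2.INTER_CUBIC))
```

```text
[453.56483792   9.02618619 239.84200581] [ 1.42899004e+00 -2.79776532e+00  2.67866159e-05] [-1.50196354e-01 -1.09105815e-01  1.68494287e+00 -2.32344488e-05
  1.56575873e+00 -2.66543152e+00] 32.541448663391684 [ 0.47622363 -0.21125549 -0.79817402] 30.9
```

View pics/c9.png

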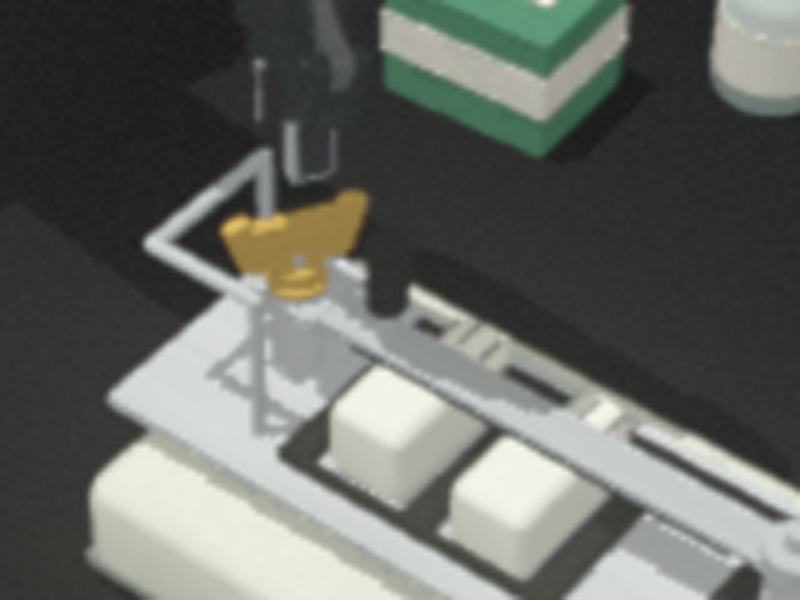

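The bar is closed over the bottles, as it was at the start, and the fingers stand above the wings. I lower, grip and tighten.

Emit:
{"fn": "step_arm", "kwargs": {
  "increments": [
    {"dx": -0.7, "dy": 1.3, "dz": -20, "ax": 0, "ay": 0, "az": 0, "jaw": 0.38},
    {"dx": -0.7, "dy": 1.3, "dz": -40, "ax": 0, "ay": 0, "az": 0, "jaw": 0.38},
    {"dx": -0.7, "dy": 1.3, "dz": -55, "ax": 0, "ay": 0, "az": 0, "jaw": 0.38},
    {"dx": -0.7, "dy": 1.3, "dz": -65, "ax": 0, "ay": 0, "az": 0, "jaw": 0.38},
    {"dx": -0.7, "dy": 1.3, "dz": -65, "ax": 0, "ay": 0, "az": 0, "jaw": 0.3}
  ],
  "squeeze": 50
}}

```text
clock: 31.4
eef_pos: [452.4, 10.4, 173.9]
ee_rot: [1.43, -2.796, -0.001]
ft_force: [-0.3, -1.5, 0.3]
width: 25.6
gripper_force: 0.0
```

Emit:
{"fn": "step_arm", "kwargs": {
  "increments": [
    {"dx": 0, "dy": 0, "dz": 0, "ax": 0, "ay": 0, "az": 0, "jaw": 0},
    {"dx": 0, "dy": 0, "dz": 0, "ax": 0, "ay": 0, "az": 0, "jaw": 0},
    {"dx": 0, "dy": 0, "dz": 0, "ax": 0, "ay": 0, "az": 0, "jaw": 0},
    {"dx": 0, "dy": 0, "dz": 0, "ax": 0, "ay": 0, "az": 0, "jaw": 0},
    {"dx": 0, "dy": 0, "dz": 0, "ax": 0, "ay": 0, "az": 0, "jaw": 0}
  ]
}}

```text
clock: 31.9
eef_pos: [453.3, 10.2, 175.6]
ee_rot: [-1.431, 2.795, -0.002]
ft_force: [3.6, -2.8, 6.7]
width: 8.2
gripper_force: 52.7
```

Emit:
{"fn": "step_arm", "kwargs": {
  "increments": [
    {"dx": 0, "dy": 0, "dz": 0, "ax": 0, "ay": 0, "az": -8, "jaw": 0},
    {"dx": 0, "dy": 0, "dz": 0, "ax": 0, "ay": 0, "az": -16, "jaw": 0},
    {"dx": 0, "dy": 0, "dz": -0.1, "ax": 0, "ay": 0, "az": -24, "jaw": 0},
    {"dx": 0, "dy": 0, "dz": -0.2, "ax": 0, "ay": 0, "az": -32, "jaw": 0},
    {"dx": 0, "dy": 0, "dz": -0.3, "ax": 0, "ay": 0, "az": -40, "jaw": 0}
  ]
}}

```text
clock: 32.4
eef_pos: [453.6, 9.8, 175.1]
ee_rot: [-0.379, 3.117, -0.002]
ft_force: [6.3, -7.2, 1.6]
width: 7.7
gripper_force: 52.1
```

Emit:
{"fn": "step_arm", "kwargs": {
  "increments": [
    {"dx": 0, "dy": 0, "dz": -0.1, "ax": 0, "ay": 0, "az": -8, "jaw": 0},
    {"dx": 0, "dy": 0, "dz": -0.2, "ax": 0, "ay": 0, "az": -16, "jaw": 0},
    {"dx": 0, "dy": 0, "dz": -0.3, "ax": 0, "ay": 0, "az": -24, "jaw": 0},
    {"dx": 0, "dy": 0, "dz": -0.5, "ax": 0, "ay": 0, "az": -32, "jaw": 0},
    {"dx": 0, "dy": 0, "dz": -0.6, "ax": 0, "ay": 0, "az": -40, "jaw": 0}
  ]
}}

```text
clock: 32.9
eef_pos: [453.5, 9.3, 174.5]
ee_rot: [0.71, 3.058, -0.003]
ft_force: [2.7, -10.9, 1.4]
width: 8.0
gripper_force: 52.1
```

Emit:
{"fn": "step_arm", "kwargs": {
  "increments": [
    {"dx": 0, "dy": 0, "dz": -0.1, "ax": 0, "ay": 0, "az": -8, "jaw": 0},
    {"dx": 0, "dy": 0, "dz": -0.2, "ax": 0, "ay": 0, "az": -16, "jaw": 0},
    {"dx": 0, "dy": 0, "dz": -0.3, "ax": 0, "ay": 0, "az": -24, "jaw": 0},
    {"dx": 0, "dy": 0, "dz": -0.5, "ax": 0, "ay": 0, "az": -32, "jaw": 0},
    {"dx": 0, "dy": 0, "dz": -0.6, "ax": 0, "ay": 0, "az": -40, "jaw": 0}
  ]
}}

```text
clock: 33.4
eef_pos: [453.2, 9.1, 173.8]
ee_rot: [1.713, 2.631, -0.003]
ft_force: [1.5, -13.7, 2.6]
width: 7.7
gripper_force: 52.3
```

Emit:
{"fn": "step_arm", "kwargs": {
  "increments": [
    {"dx": 0, "dy": -1, "dz": -0.1, "ax": 0, "ay": 0, "az": -8, "jaw": 0},
    {"dx": 0, "dy": -1, "dz": -0.2, "ax": 0, "ay": 0, "az": -16, "jaw": 0},
    {"dx": 0, "dy": -1, "dz": -0.3, "ax": 0, "ay": 0, "az": -24, "jaw": 0},
    {"dx": 0, "dy": -1, "dz": -0.5, "ax": 0, "ay": 0, "az": -32, "jaw": 0},
    {"dx": 0, "dy": -1, "dz": -0.6, "ax": 0, "ay": 0, "az": -40, "jaw": 0}
  ]
}}

```text
clock: 33.9
eef_pos: [452.8, 8.8, 173.1]
ee_rot: [2.51, 1.887, -0.001]
ft_force: [-0.3, -7.5, 4.3]
width: 7.9
gripper_force: 52.6
```

Emit:
{"fn": "step_arm", "kwargs": {
  "increments": [
    {"dx": 0, "dy": 0, "dz": -0.1, "ax": 0, "ay": 0, "az": -8, "jaw": 0},
    {"dx": 0, "dy": 0, "dz": -0.2, "ax": 0, "ay": 0, "az": -16, "jaw": 0},
    {"dx": 0, "dy": 0, "dz": -0.3, "ax": 0, "ay": 0, "az": -24, "jaw": 0},
    {"dx": 0, "dy": 0, "dz": -0.4, "ax": 0, "ay": 0, "az": -32, "jaw": 0},
    {"dx": 0, "dy": 0, "dz": -0.5, "ax": 0, "ay": 0, "az": -36, "jaw": 0}
  ]
}}

```text
clock: 34.4
eef_pos: [452.4, 9.0, 172.5]
ee_rot: [2.971, 1.02, -0.002]
ft_force: [-2.7, -4.7, 5.1]
width: 7.9
gripper_force: 52.8
```

Run:
```python
from h import *
s=manip.sense()
for k in('eef_pos','ee_rot','joint_pos','ft_force','moment','gripper_force'):print(k,np.round(s[k],3))
r=s['ee_rot'];print("yaw_y",np.degrees(s['joint_pos'][0]-s['joint_pos'][5]))
```

```text
eef_pos [452.42    8.977 172.487]
ee_rot [ 2.971e+00  1.020e+00 -2.000e-03]
joint_pos [-1.500e-01 -7.900e-02  1.795e+00 -1.000e-03  1.427e+00  7.600e-01]
ft_force [-2.651 -4.725  5.131]
moment [-0.792  0.405  0.132]
gripper_force 52.832
yaw_y -52.122519088539875
```

Emit:
{"fn": "step_arm", "kwargs": {
  "increments": [
    {"dx": 0, "dy": 0, "dz": -0.1, "ax": 0, "ay": 0, "az": -2, "jaw": 0},
    {"dx": 0, "dy": 0, "dz": -0.1, "ax": 0, "ay": 0, "az": -4, "jaw": 0},
    {"dx": 0, "dy": 0, "dz": -0.1, "ax": 0, "ay": 0, "az": -5, "jaw": 0},
    {"dx": 0, "dy": 0, "dz": -0.1, "ax": 0, "ay": 0, "az": -6, "jaw": 0},
    {"dx": 0, "dy": 0, "dz": -0.1, "ax": 0, "ay": 0, "az": -6, "jaw": 0}
  ]
}}

```text
clock: 34.9
eef_pos: [452.4, 9.1, 172.4]
ee_rot: [3.018, 0.87, -0.002]
ft_force: [-3.6, -5.2, 6.0]
width: 8.0
gripper_force: 52.8
```

Run:
```python
from h import *
s=manip.sense()
for k in('eef_pos','ft_force','moment'):print(k,np.round(s[k],3))
print("yaw_y",np.degrees(s['joint_pos'][0]-s['joint_pos'][5]))
```

```text
eef_pos [452.408   9.09  172.388]
ft_force [-3.587 -5.179  6.004]
moment [-0.882  0.743  0.076]
yaw_y -57.83034668676482
```

Emit:
{"fn": "step_arm", "kwargs": {
  "increments": [
    {"dx": 0, "dy": 0, "dz": 0, "ax": 0, "ay": 0, "az": -2, "jaw": 0},
    {"dx": 0, "dy": 0, "dz": 0, "ax": 0, "ay": 0, "az": -4, "jaw": 0},
    {"dx": 0, "dy": 0, "dz": -0.1, "ax": 0, "ay": 0, "az": -6, "jaw": 0},
    {"dx": 0, "dy": 0, "dz": -0.1, "ax": 0, "ay": 0, "az": -8, "jaw": 0},
    {"dx": 0, "dy": 0, "dz": -0.1, "ax": 0, "ay": 0, "az": -8, "jaw": 0}
  ]
}}

```text
clock: 35.4
eef_pos: [452.3, 9.1, 172.2]
ee_rot: [3.072, 0.657, -0.002]
ft_force: [-4.6, -4.8, 5.2]
width: 8.1
gripper_force: 52.8
```

Run:
```python
from h import *
s=manip.sense()
for k in('eef_pos','ft_force','moment'):print(k,np.round(s[k],3))
print("yaw_y",np.degrees(s['joint_pos'][0]-s['joint_pos'][5]))
```

```text
eef_pos [452.346   9.137 172.247]
ft_force [-4.587 -4.83   5.246]
moment [-0.747  0.831  0.094]
yaw_y -65.87214032240807
```

Emit:
{"fn": "step_arm", "kwargs": {
  "increments": [
    {"dx": 0, "dy": 0, "dz": -0.1, "ax": 0, "ay": 0, "az": -4, "jaw": 0},
    {"dx": 0, "dy": 0, "dz": -0.1, "ax": 0, "ay": 0, "az": -8, "jaw": 0},
    {"dx": 0, "dy": 0, "dz": -0.2, "ax": 0, "ay": 0, "az": -12, "jaw": 0},
    {"dx": 0, "dy": 0, "dz": -0.2, "ax": 0, "ay": 0, "az": -16, "jaw": 0},
    {"dx": 0, "dy": 0, "dz": -0.2, "ax": 0, "ay": 0, "az": -16, "jaw": 0}
  ]
}}

```text
clock: 35.9
eef_pos: [452.3, 9.2, 172.1]
ee_rot: [3.133, 0.224, -0.002]
ft_force: [-5.3, -3.5, 5.5]
width: 8.1
gripper_force: 130.1
```

Run:
```python
from h import *
s=manip.sense()
for k in('eef_pos','ft_force','moment','joint_pos','width'):print(k,np.round(s[k],3))
print("yaw_y",np.degrees(s['joint_pos'][0]-s['joint_pos'][5]))
im=snap("scene","s10")[:,:,::-1]
cv2.imwrite("pics/c10.png",cv2.resize(im[160:250,240:360],(800,600),interpolation=cv2.INTER_CUBIC))
```

```text
eef_pos [452.271   9.235 172.129]
ft_force [-5.326 -3.463  5.533]
moment [-0.83   1.003  2.926]
joint_pos [-1.500e-01 -7.900e-02  1.795e+00 -1.000e-03  1.427e+00  1.279e+00]
width 8.078
yaw_y -81.82025410538616
```

View pics/c10.png

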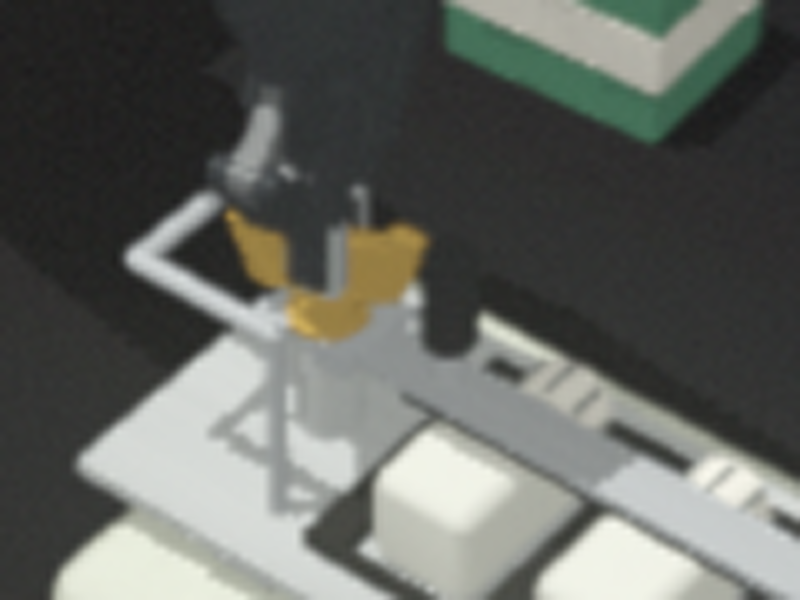

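The stop was reached with 2.9 N m on the wrist and the wings gripped, so the nut is tight. I release and retreat upward.

Emit:
{"fn": "step_arm", "kwargs": {
  "increments": [
    {"dx": 0, "dy": 0, "dz": 0, "ax": 0, "ay": 0, "az": 0, "jaw": 0.36},
    {"dx": 0, "dy": 0, "dz": 0, "ax": 0, "ay": 0, "az": 0, "jaw": 0.36},
    {"dx": 0, "dy": 0, "dz": 0, "ax": 0, "ay": 0, "az": 0, "jaw": 0.36},
    {"dx": 0, "dy": 0, "dz": 10, "ax": 0, "ay": 0, "az": 0, "jaw": 0.36},
    {"dx": 0, "dy": 0, "dz": 40, "ax": 0, "ay": 0, "az": 0, "jaw": 0.36}
  ]
}}

```text
clock: 36.45
eef_pos: [451.8, 9.5, 210.9]
ee_rot: [-3.132, -0.225, 0.006]
ft_force: [0.7, -0.4, 0.9]
width: 30.8
gripper_force: 0.0
```

Emit:
{"fn": "step_arm", "kwargs": {
  "increments": [
    {"dx": 0, "dy": -20, "dz": 40, "ax": 0, "ay": 0, "az": 0, "jaw": 0.36},
    {"dx": 0, "dy": -60, "dz": 80, "ax": 0, "ay": 0, "az": 0, "jaw": 0.36},
    {"dx": 0, "dy": -105, "dz": 90, "ax": 0, "ay": 0, "az": 0, "jaw": 0.36},
    {"dx": 0, "dy": -150, "dz": 90, "ax": 0, "ay": 0, "az": 0, "jaw": 0.36},
    {"dx": 0, "dy": -195, "dz": 90, "ax": 0, "ay": 0, "az": 0, "jaw": 0.36}
  ]
}}

```text
clock: 36.95
eef_pos: [452.5, -187.5, 303.4]
ee_rot: [3.133, 0.225, 0.002]
ft_force: [0.4, -0.1, 0.3]
width: 30.6
gripper_force: 0.0
```

Emit:
{"fn": "step_arm", "kwargs": {
  "increments": [
    {"dx": 0, "dy": -45, "dz": 0, "ax": 0, "ay": 0, "az": 0, "jaw": 0.36},
    {"dx": 0, "dy": -90, "dz": 0, "ax": 0, "ay": 0, "az": 0, "jaw": 0.36},
    {"dx": 0, "dy": -130, "dz": 0, "ax": 0, "ay": 0, "az": 0, "jaw": 0.36},
    {"dx": 0, "dy": -130, "dz": 0, "ax": 0, "ay": 0, "az": 0, "jaw": 0.36},
    {"dx": 0, "dy": -130, "dz": 0, "ax": 0, "ay": 0, "az": 0, "jaw": 0.36}
  ]
}}

```text
clock: 37.45
eef_pos: [452.6, -316.1, 302.0]
ee_rot: [-3.133, -0.223, 0.001]
ft_force: [-0.5, -0.2, 0.4]
width: 30.4
gripper_force: 0.0
```

Run:
```python
from h import *
im=snap("scene","s11")[:,:,::-1]; t=snap("top","t11")[:,:,::-1]
cv2.imwrite("pics/c11.png",np.hstack([cv2.resize(im[170:310,250:420],(400,329),interpolation=cv2.INTER_CUBIC),cv2.resize(t[175:308,250:362],(400,475),interpolation=cv2.INTER_CUBIC)[:329+146][-329:]]))
```

```text
(no output)
```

View pics/c11.png

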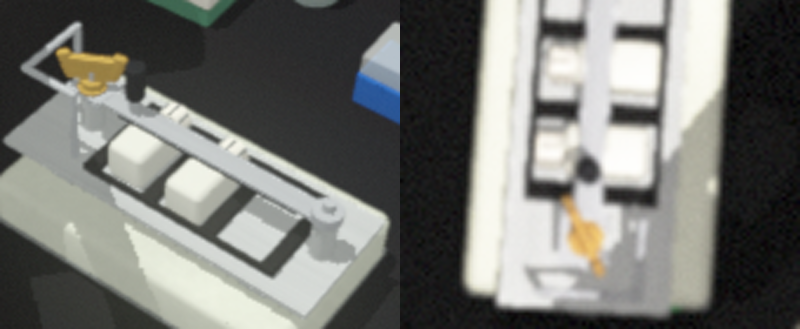

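Run:
```python
from h import *
for n in("top0","t5","t11"):
    t=cv2.imread(f"pics/{n}.png"); c=cv2.resize(t[262:306,280:325],None,fx=6,fy=6,interpolation=cv2.INTER_CUBIC)
    m=cv2.inRange(cv2.cvtColor(c,cv2.COLOR_BGR2HSV),(10,80,80),(32,255,255))
    k=max(cv2.findContours(m,0,2)[0],key=cv2.contourArea); y,x=np.nonzero(cv2.drawContours(np.zeros_like(m),[k],-1,1,-1))
    w=np.array([ray("top",280+(a+.5)/6-.5,262+(b+.5)/6-.5,190)[:2] for a,b in zip(x[::5],y[::5])]); e,V=np.linalg.eigh(np.cov(w.T)); v=V[:,1]; print(n,np.degrees(np.arctan(v[1]/v[0])),w.mean(0),e)
```

```text
top0 33.842384452010386 [454.61909114   8.97518319] [ 34.26968539 270.97759464]
t5 53.687827974450784 [453.81750906   8.64379177] [ 35.13408658 231.12915054]
t11 24.78667785559452 [453.73681048   8.09443423] [ 32.58981364 283.25248804]
```

The wings now stand at about 25°, against 34° at the start, and the tool met the stop there. I'll regrip once to confirm the nut is against the stop.

Emit:
{"fn": "step_arm", "kwargs": {
  "increments": [
    {"dx": 0, "dy": 45, "dz": 0, "ax": 0, "ay": 0, "az": 8, "jaw": 0.36},
    {"dx": 0, "dy": 90, "dz": 0, "ax": 0, "ay": 0, "az": 16.5, "jaw": 0.36},
    {"dx": 0, "dy": 135, "dz": 0, "ax": 0, "ay": 0, "az": 16.5, "jaw": 0.36},
    {"dx": 0, "dy": 180, "dz": 0, "ax": 0, "ay": 0, "az": 16.5, "jaw": 0.36},
    {"dx": 0, "dy": 225, "dz": 0, "ax": 0, "ay": 0, "az": 16.5, "jaw": 0.36}
  ]
}}

```text
clock: 38.05
eef_pos: [452.1, -87.8, 302.6]
ee_rot: [3.068, 0.674, 0.002]
ft_force: [1.1, 0.8, 0.8]
width: 30.8
gripper_force: 0.0
```

Emit:
{"fn": "step_arm", "kwargs": {
  "increments": [
    {"dx": 0, "dy": 45, "dz": 0, "ax": 0, "ay": 0, "az": 0, "jaw": 0.36},
    {"dx": 0, "dy": 90, "dz": -20, "ax": 0, "ay": 0, "az": 0, "jaw": 0.36},
    {"dx": 0, "dy": 100.5, "dz": -50, "ax": 0, "ay": 0, "az": 0, "jaw": 0.36},
    {"dx": 0, "dy": 100.5, "dz": -65, "ax": 0, "ay": 0, "az": 0, "jaw": 0.36},
    {"dx": 0, "dy": 100.5, "dz": -65, "ax": 0, "ay": 0, "az": 0, "jaw": 0.36}
  ]
}}

```text
clock: 38.55
eef_pos: [451.6, 11.4, 235.7]
ee_rot: [-3.067, -0.676, 0.003]
ft_force: [-0.6, -0.1, 0.6]
width: 30.4
gripper_force: 0.0
```

Emit:
{"fn": "step_arm", "kwargs": {
  "increments": [
    {"dx": 0.8, "dy": -1.5, "dz": -20, "ax": 0, "ay": 0, "az": 0, "jaw": 0.36},
    {"dx": 0.8, "dy": -1.5, "dz": -40, "ax": 0, "ay": 0, "az": 0, "jaw": 0.36},
    {"dx": 0.8, "dy": -1.5, "dz": -55, "ax": 0, "ay": 0, "az": 0, "jaw": 0.36},
    {"dx": 0.8, "dy": -1.5, "dz": -64, "ax": 0, "ay": 0, "az": 0, "jaw": 0.36},
    {"dx": 0.8, "dy": -1.5, "dz": -64, "ax": 0, "ay": 0, "az": 0, "jaw": 0.2}
  ],
  "squeeze": 50
}}

```text
clock: 39.05
eef_pos: [453.5, 8.4, 173.0]
ee_rot: [-3.069, -0.672, 0.0]
ft_force: [1.0, -0.9, -0.4]
width: 18.1
gripper_force: 0.0
```

Emit:
{"fn": "step_arm", "kwargs": {
  "increments": [
    {"dx": 0, "dy": 0, "dz": 0, "ax": 0, "ay": 0, "az": 0, "jaw": 0},
    {"dx": 0, "dy": 0, "dz": 0, "ax": 0, "ay": 0, "az": 0, "jaw": 0},
    {"dx": 0, "dy": 0, "dz": 0, "ax": 0, "ay": 0, "az": -1.5, "jaw": 0},
    {"dx": 0, "dy": 0, "dz": 0, "ax": 0, "ay": 0, "az": -3, "jaw": 0},
    {"dx": 0, "dy": 0, "dz": 0, "ax": 0, "ay": 0, "az": -4, "jaw": 0}
  ]
}}

```text
clock: 39.55
eef_pos: [453.3, 9.2, 173.8]
ee_rot: [-3.089, -0.565, 0.0]
ft_force: [-6.4, 8.9, 0.5]
width: 7.7
gripper_force: 56.6
```

Run:
```python
from h import *
s=manip.sense()
for k in('eef_pos','ft_force','moment','width','gripper_force'):print(k,np.round(s[k],3))
print("yaw_y",np.degrees(s['joint_pos'][0]-s['joint_pos'][5]))
```

```text
eef_pos [453.26    9.223 173.848]
ft_force [-6.35   8.935  0.549]
moment [1.306 1.1   0.938]
width 7.714
gripper_force 56.627
yaw_y -69.27104020228651
```

Torque rises at once (0.94 N m after 4°), so the nut is fully tight. I release, retreat and hand in.

Emit:
{"fn": "step_arm", "kwargs": {
  "increments": [
    {"dx": 0, "dy": 0, "dz": 0, "ax": 0, "ay": 0, "az": 0, "jaw": 0.36},
    {"dx": 0, "dy": 0, "dz": 0, "ax": 0, "ay": 0, "az": 0, "jaw": 0.36},
    {"dx": 0, "dy": 0, "dz": 0, "ax": 0, "ay": 0, "az": 0, "jaw": 0.36},
    {"dx": 0, "dy": 0, "dz": 10, "ax": 0, "ay": 0, "az": 0, "jaw": 0.36},
    {"dx": 0, "dy": 0, "dz": 40, "ax": 0, "ay": 0, "az": 0, "jaw": 0.36}
  ]
}}

```text
clock: 40.05
eef_pos: [452.7, 8.4, 212.2]
ee_rot: [-3.089, -0.565, 0.005]
ft_force: [1.2, 1.3, 0.7]
width: 30.7
gripper_force: 0.0
```

Emit:
{"fn": "step_arm", "kwargs": {
  "increments": [
    {"dx": 0, "dy": -10, "dz": 40, "ax": 0, "ay": 0, "az": 0, "jaw": 0.36},
    {"dx": 0, "dy": -40, "dz": 80, "ax": 0, "ay": 0, "az": 0, "jaw": 0.36},
    {"dx": 0, "dy": -80, "dz": 90, "ax": 0, "ay": 0, "az": 0, "jaw": 0.36},
    {"dx": 0, "dy": -110, "dz": 90, "ax": 0, "ay": 0, "az": 0, "jaw": 0.36},
    {"dx": 0, "dy": -110, "dz": 90, "ax": 0, "ay": 0, "az": 0, "jaw": 0.36}
  ]
}}

```text
clock: 40.55
eef_pos: [453.6, -104.5, 303.9]
ee_rot: [3.09, 0.56, 0.001]
ft_force: [-0.7, 1.4, -0.5]
width: 31.2
gripper_force: 0.0
```

```bash
python3 -c "
from h import *
print(manip.sense()['eef_pos']); print(manip.job_done())"
```

```text
[ 453.59003811 -104.5319528   303.89055131]
the job is handed in; nothing more can be done
None
```

The job is handed in, with no verdict shown: both white bottles on the bench lie in bays 1 and 2, the bar is closed to its stop, the wing nut is tight, and the tissue box, tip box and glass bottle were not touched.

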